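Set up the stall's rinse station and sort the goods

ROBOT

A 7-joint arm with a two-finger parallel gripper is mounted at the origin on the work surface. World frame = base frame: x ahead of the robot, y to its left, z up, the work surface at z = 0. Lengths are in m, angles in rad, forces in N, time in s.
With the tool pointing down it reaches from about 0.4 to 0.85 m from the base axis. Payload 10.4 kg.
Tool frame: the origin (TCP) lies between the finger pads; the fingertips stand 17 mm ahead of it and the grasp point (between the pads) lies 2 mm behind it; z points along the fingers, y is the direction in which the jaws open and shut (so a half turn about z gives the same grasp; the last joint's range is limited). The gripper opens to 85 mm and grips with 20 to 120 N. Pads are 22 mm wide; open, the fingers measure 114 mm over their backs; the gripper's body (76 mm by 85 mm) begins 54 mm behind the grasp point. The pads swing forward as they close: fully open they stand 13 mm farther back than shut.
Start: joints at [-1.172, 0.332, -0.065, 1.46, 0.022, 1.35, -0.088], TCP at [0.256, 0.57, 0.248] pointing down, gripper open.
Joint ranges: [-2.6, 2.6], [-0.5, 2.12], [-1.47, 1.34], [0.16, 2.42], [-1.27, 4.41], [0.06, 2.06], [-2.6, 2.6]. Speed limits (rad/s): [2.22, 2.22, 2.79, 2.79, 3.14, 3.14, 3.14].

INTERFACE

Orientations are given as a unit quaternion [x, y, z, w].
In Python, from workcell import manip gives the robot as it stands.
- The arm moves only by the tool jog_arm, never from a script. Its argument "steps" is one flat list of numbers, 5 for each row, row after row: the finger opening in m, from 0 to 0.0854, then the shift along the tool's x, y, z in m, then the turn about the tool's z in rad. In form: [gripper, x, y, z, twist, gripper, x, y, z, twist, ...]. A call has exactly 10 rows; each row is the pose to reach, as a shift and turn from the pose commanded when the call began, along the tool's axes at that moment; what a row does not reach only later rows make up. A row lasts 1/10 s, in which the tool goes at most 50 mm and 8.59 degrees, less where a joint would pass 70% of its speed; a pose out of reach is approached as far as the arm can. A call with a gripper value outside its range is refused whole. The fingers move at their own pace and stop on an object; "grip_force" is the grip in N (left out, the last holds). Time passes only in rows, so rows that repeat a pose let the fingers close, or fill a call up. It gives the time, the measured TCP pose, the force and the opening at its end, in the units of the state.
- manip.get_obs(): the state, without advancing time (a new reading comes with each control period).
- manip.camera(name): name is "scene" or "top"; returns (picture, depth): 400x640x3 uint8, red, green, blue; 400x640 float32, m along the optical axis (not along the pixel's ray), 0 where there is no reading.
- manip.calibration(name): a dict with "mtx" (3x3 intrinsics, pixels), "world_to_cam" (4x4, takes a point from world to camera coordinates). Camera axes: x right, y down, z forward; pixel columns grow to the right and rows downward; lengths in m; the calibration is good to about 2 mm. A picture is of the moment at which its call begins. calibration takes no time and is no camera call.
- manip.hand_in(): hands the job in, once; it reports no verdict.
The state is a dict: "clock": time; "joint_pos": joint angles; "joint_velocities": joint speeds; "tau": joint torques, N m; "position": TCP position; "ee_rot": TCP orientation; "ft_force": force on the tool from outside, world axes, zero at the start; "torque": the same for the moment, N m; "grip_width": opening from 0.0 (shut) to 1.0 (fully open).
Only numpy, scipy, OpenCV 4.12 (cv2) and the standard library are available. Lean on these libraries where they do the work, as an engineer would, in place of code of your own. Each camera call takes 0.05 s, during which the arm holds its last target.

TASK

Get the stall's rinse station ready: first push the tap lever fully over to shut, then screw the steel pipe elbow on clockwise until its outlet points at the yellow-ended pointer. After that put every ceramic skull standing on the open cloth between the robot and the station into the basin and every wooden frog there into the dry wooden crate, dropped in from above; leave the other things on the stall alone and the tap shut and the elbow on its mark.

Things in the scene. Friction and masses are not known exactly. Their poses are not given: they have to be found in the camera images.
- station: Rinse station, fixed to the table (its place and yaw vary). Origin: on the table, on the axis of the upright brass standpipe (27 mm across, top 118 mm up). Its basin lies to its own -y, the tap to its own +y (130 mm from the standpipe axis and 20 mm to -x); its -x side faces the robot roughly.
- basin_in (a point): Centre of the inner floor of the station's open blue-grey basin (5 mm above the table), axes as the station. Basin outside 150 (x) by 200 (y) mm, rim 50 mm above the table, walls 5 mm; its near wall is 78 mm from the standpipe axis.
- tap (a joint): Tap lever of the station, rad: 0 = fully open (leaning to the station's -x, towards the robot), 1.0 = fully shut (end stop, leaning to +x). Pushed over by hand in the station's x direction (turning about a level axis along the station's y); a few newtons at its tip, stays where it is left.
- tap_tip (a point): Tip of the red tap lever, 80 mm from its pivot. Its base block stands below, 10 mm above the table.
- elbow (a joint): How far the elbow has been screwed on, rad, positive = clockwise seen from above; it sinks 6 mm a turn. It is already started on the thread (0 to 1 at the start); stops at -0.15 (it cannot be unscrewed) and at 7.2. The mark is reached once only between these, 3.4 to 5.4 rad clockwise from the start. Thread friction 0.12 N m, it stays where left.
- elbow_grip (a point): Middle of the steel pipe elbow, on the standpipe axis and the axis of its level cross body, about 130 mm above the table. The cross body is a level cylinder 36 mm in diameter that runs from 22 mm behind this point to 68 mm ahead of it, towards the outlet; it can be gripped across from above. Below it is the socket, 49 mm across at most, 96 to 130 mm above the table. x axis = direction of the outlet.
- elbow_outlet (a point): Centre of the elbow's open outlet end, 90 mm from the standpipe axis, same height as elbow_grip. The outlet has a 43 mm band.
- mark (a point): The mark: the point on the pointer right below where the centre of the outlet must come, 90 mm from the standpipe axis, 78 mm above the table. The pointer is a white flat arm 12 mm wide with a yellow 26 mm end, clamped on the standpipe below the elbow and reaching 124 mm out over the basin's near wall; its direction varies by 0.5 rad.
- crate_in (a point): Centre of the inner floor of the open light wooden dry crate (7 mm above the table), fixed to the table; outside 170 by 170 mm, rim 55 mm up, walls 7 mm.
- skull0_center (a point): Centre of a white glazed ceramic skull with painted dots, 66 mm long (its x axis), 48 mm wide (y), 53 mm high; 26 mm above its underside. Lies upright on the table at the start; 120 g. May be absent (None).
- skull1_center (a point): Centre of a white glazed ceramic skull with painted dots, 66 mm long (its x axis), 48 mm wide (y), 53 mm high; 26 mm above its underside. Lies upright on the table at the start; 120 g. May be absent (None).
- skull2_center (a point): Centre of a white glazed ceramic skull with painted dots, 66 mm long (its x axis), 48 mm wide (y), 53 mm high; 26 mm above its underside. Lies upright on the table at the start; 120 g. May be absent (None).
- frog0_center (a point): Centre of a brown carved wooden frog with dark ridges, 62 mm long (its x axis), 42 mm wide (y), body 30 mm high, head to 51 mm; 20 mm above its underside. Lies upright on the table at the start; 70 g. May be absent (None).
- frog1_center (a point): Centre of a brown carved wooden frog with dark ridges, 62 mm long (its x axis), 42 mm wide (y), body 30 mm high, head to 51 mm; 20 mm above its underside. Lies upright on the table at the start; 70 g. May be absent (None).
- frog2_center (a point): Centre of a brown carved wooden frog with dark ridges, 62 mm long (its x axis), 42 mm wide (y), body 30 mm high, head to 51 mm; 20 mm above its underside. Lies upright on the table at the start; 70 g. May be absent (None).
- spool: Bystander, not to be disturbed: blue thread spool, 40 mm across, 42 mm high, between basin and crate. Origin at its underside.
- jar: Bystander, not to be disturbed: glass jar with red cap, 60 mm across, 85 mm high. Origin at its underside.
- spray: Bystander, not to be disturbed: clear bottle with a blue cap, 56 mm across, 130 mm high. Origin at its underside.
- mug: Bystander, not to be disturbed: terracotta mug, 76 mm across, 90 mm high. Origin at its underside.
- wrench: Bystander, not to be disturbed: steel wrench, 150 mm long. Origin at its underside.
- brush: Bystander, not to be disturbed: brush, 140 mm long. Origin at its underside.
- tape: Bystander, not to be disturbed: brown roll of tape, 80 mm across, 30 mm high. Origin at its underside.

How it is judged:
On the way, in this order (a step that is already met when the one before it is completed fails the run):
1. the tap lever is pushed fully shut (value of joint tap above 0.85 rad), for 0.2 s.
2. the elbow has been screwed on until its outlet points at the mark (value of joint tap above 0.85 rad and horizontal distance between elbow_outlet and mark below 0.012 m), for 0.4 s.
3. all skulls lie in the basin and all frogs in the crate (x of skull0_center in the frame of basin_in between -0.068 and 0.068 m and y of skull0_center in the frame of basin_in between -0.093 and 0.093 m and z of skull0_center in the frame of basin_in between 0 and 0.055 m and x of skull1_center in the frame of basin_in between -0.068 and 0.068 m and y of skull1_center in the frame of basin_in between -0.093 and 0.093 m and z of skull1_center in the frame of basin_in between 0 and 0.055 m and x of skull2_center in the frame of basin_in between -0.068 and 0.068 m and y of skull2_center in the frame of basin_in between -0.093 and 0.093 m and z of skull2_center in the frame of basin_in between 0 and 0.055 m and x of frog0_center in the frame of crate_in between -0.075 and 0.075 m and y of frog0_center in the frame of crate_in between -0.075 and 0.075 m and z of frog0_center in the frame of crate_in between 0 and 0.055 m and x of frog1_center in the frame of crate_in between -0.075 and 0.075 m and y of frog1_center in the frame of crate_in between -0.075 and 0.075 m and z of frog1_center in the frame of crate_in between 0 and 0.055 m and x of frog2_center in the frame of crate_in between -0.075 and 0.075 m and y of frog2_center in the frame of crate_in between -0.075 and 0.075 m and z of frog2_center in the frame of crate_in between 0 and 0.055 m), for 0.3 s.
At the end, for the whole second after the job is handed in: Tap lever at 0.85 rad or more; elbow outlet within 12 mm (horizontally) of the mark and still; every skull present at rest inside the basin with its centre within the walls and below 55 mm over the floor; every frog present likewise in the crate, below 55 mm; all at rest (all of step 2 and all of step 3 and velocity of joint elbow between -0.05 and 0.05 rad/s and linear speed of each of skull0, skull1, skull2, frog0, frog1, frog2 below 0.03 m/s); the robot touches nothing.
It fails at once if a bystander (spool, jar, bottle, mug, wrench, brush or tape) is moved more than 40 mm (distance of any of spool, jar, spray, mug, wrench, brush, tape from where it was at the start of the episode above 0.04 m).
Of skull0, skull1, skull2, frog0, frog1, frog2 only 4 to 6 are there at a start; the rules pass over those that are not, and their reading is None.
At some moment in a run one of skull0, skull1, skull2, frog0, frog1, frog2 may be knocked a few centimetres aside while the robot is not near it.
Once in a run the grip may slacken for a moment while it holds something.
It also fails if it takes over 210 s, if anything falls off the work surface, if the arm or the gripper's body presses on something with over 40 N, if the wrist force passes 120 N, or if a joint passes its speed limit or range.

## Working session

There is one attempt and no reset: what is moved stays moved. The work goes in short steps, Python scripts to look and compute and a tool call to move; the robot and the scene stay as the last step left them, time stands still between calls to the robot, and variables do not carry over. Pictures are saved under pics/ and viewed, and the job is handed in when it is done.

Besides the shell and the picture viewer there is one more tool, called as a command line: name --argument value ..., lists and objects as JSON in quotes. jog_arm: Moves the arm, as the interface text tells. Its arguments: {"type":"object","properties":{"steps":{"type":"array"},"grip_force":{"type":"number"}},"required":["steps"]}

```bash
ls; mkdir -p pics; python3 - <<'E'
from workcell import manip
import cv2,numpy as np
print(manip.get_obs())
for n in ("scene","top"):
    p,d=manip.camera(n); c=manip.calibration(n)
    cv2.imwrite(f"pics/{n}0.png",p[:,:,::-1]); np.savez(f"{n}0.npz",p=p,d=d)
    print(n,c, d.min(),d.max(),(d==0).mean())
E
```

```text
pics
{'clock': 0.0, 'joint_pos': array([-1.17159783,  0.33290922, -0.06471017,  1.46094178,  0.02160907,
        1.34988189, -0.08848534]), 'joint_velocities': array([-3.21460675e-04, -8.20625180e-04, -8.16238003e-06,  9.99686328e-04,
       -1.60489227e-03,  2.58515164e-04,  4.73193233e-04]), 'tau': array([-2.42838769e-04, -6.25447369e+01,  4.88630659e-02, -3.91602480e+01,
        1.62082678e-02,  1.01179158e-02,  5.89277533e-06]), 'position': array([0.25573504, 0.56990494, 0.24749239]), 'ee_rot': array([ 2.09316140e-01,  9.77847755e-01, -7.12728098e-04, -1.16244816e-04]), 'ft_force': array([-0.47989554,  0.04522739,  0.74764941]), 'torque': array([-0.08808372,  0.00885107,  0.04476427]), 'grip_width': 1.002414533179708}
scene {'mtx': array([[517.14901133,   0.        , 326.39958197],
       [  0.        , 517.14901133, 203.0446124 ],
       [  0.        ,   0.        ,   1.        ]]), 'world_to_cam': array([[ 0.54711054,  0.8369758 ,  0.01189818, -0.28671704],
       [ 0.53839069, -0.34097776, -0.77062937, -0.20688545],
       [-0.64094112,  0.42802532, -0.63717251,  1.8190959 ],
       [ 0.        ,  0.        ,  0.        ,  1.        ]])} 0.0 3.999948 0.01470703125
top {'mtx': array([[467.79863364,   0.        , 322.06640656],
       [  0.        , 467.79863364, 199.44866894],
       [  0.        ,   0.        ,   1.        ]]), 'world_to_cam': array([[-2.35233229e-02, -9.99715087e-01, -4.04944371e-03,
         1.08315930e-02],
       [-9.76461337e-01,  2.38444901e-02, -2.14370468e-01,
         5.73125831e-01],
       [ 2.14405948e-01, -1.08858053e-03, -9.76744032e-01,
         1.34335040e+00],
       [ 0.00000000e+00,  0.00000000e+00,  0.00000000e+00,
         1.00000000e+00]])} 0.0 2.4952893 0.004125
```

View pics/top0.png

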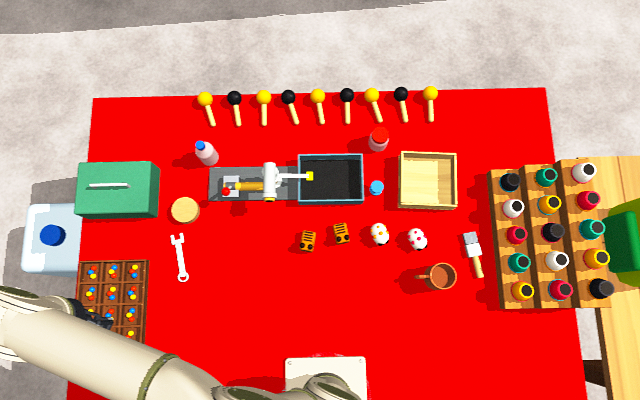

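View pics/scene0.png

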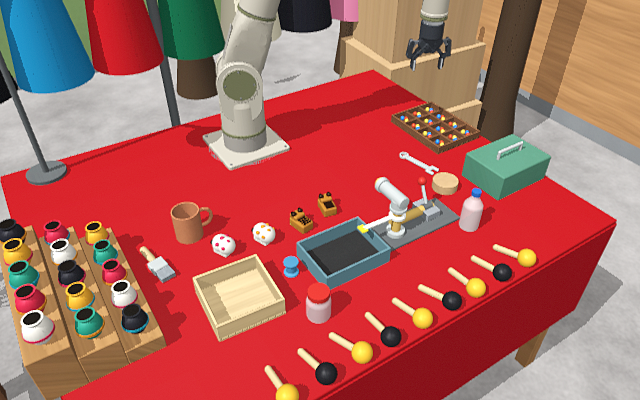

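```bash
cat > h.py <<'E'
import numpy as np, cv2
from workcell import manip
def snap(n,tag=None):
    p,d=manip.camera(n)
    if tag: cv2.imwrite(f"pics/{n}_{tag}.png",p[:,:,::-1]); np.savez(f"{n}_{tag}.npz",p=p,d=d)
    return p,d
def load(n,tag):
    z=np.load(f"{n}_{tag}.npz"); return z['p'],z['d']
def cloud(n,d):
    c=manip.calibration(n); K=c['mtx']; T=c['world_to_cam']
    v,u=np.mgrid[:d.shape[0],:d.shape[1]]
    P=np.stack([(u-K[0,2])/K[0,0]*d,(v-K[1,2])/K[1,1]*d,d],-1)
    W=(P-T[:3,3])@T[:3,:3]
    W[d==0]=np.nan
    return W
def ray(n,u,v,z):
    c=manip.calibration(n); K=c['mtx']; T=c['world_to_cam']; R=T[:3,:3]
    o=-R.T@T[:3,3]; r=R.T@np.array([(u-K[0,2])/K[0,0],(v-K[1,2])/K[1,1],1.])
    return o+r*(z-o[2])/r[2]
def proj(n,X):
    c=manip.calibration(n); K=c['mtx']; T=c['world_to_cam']
    q=T[:3,:3]@np.asarray(X)+T[:3,3]; return (K@q/q[2])[:2]
def crop(p,x0,y0,x1,y1,s,f):
    cv2.imwrite(f,cv2.resize(p[y0:y1,x0:x1,::-1],None,fx=s,fy=s,interpolation=cv2.INTER_CUBIC))
E
mv(){ :; }; mv; cp top0.npz top_0.npz; cp scene0.npz scene_0.npz
python3 - <<'E'
from h import *
p,d=load('top','0'); crop(p,190,120,390,270,4,'pics/a.png')
p2,d2=load('scene','0'); crop(p2,280,140,480,290,4,'pics/b.png')
for n,dd in(('top',d),('scene',d2)):
    W=cloud(n,dd)
    ok=(W[...,2]>-.02)&(W[...,2]<.02); print(n,np.nanmedian(W[...,2][ok]))
W=cloud('top',d)
for (u,v) in [(307,240),(341,232),(380,234),(417,239),(269,190),(269,170),(310,176),(228,191),(376,187)]: print(u,v,W[v,u].round(3))
E
```

```text
top 0.0015103721868849813
scene 0.00019618782869805238
307 240 [0.455 0.045 0.036]
341 232 [ 0.478 -0.058  0.033]
380 234 [ 0.465 -0.172  0.059]
417 239 [ 0.447 -0.28   0.061]
269 190 [0.584 0.146 0.153]
269 170 [0.645 0.147 0.144]
310 176 [0.644 0.032 0.075]
228 191 [0.594 0.27  0.114]
376 187 [ 0.612 -0.169  0.046]
```

View pics/a.png

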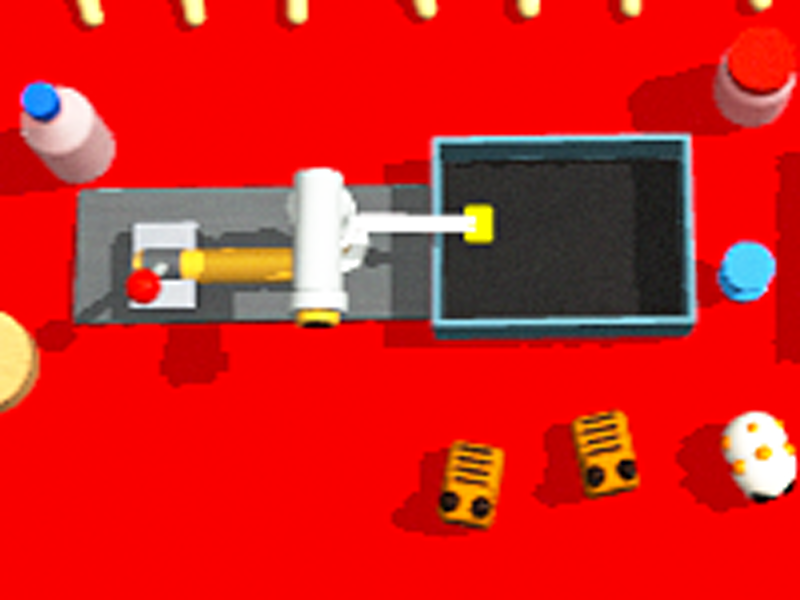

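View pics/b.png

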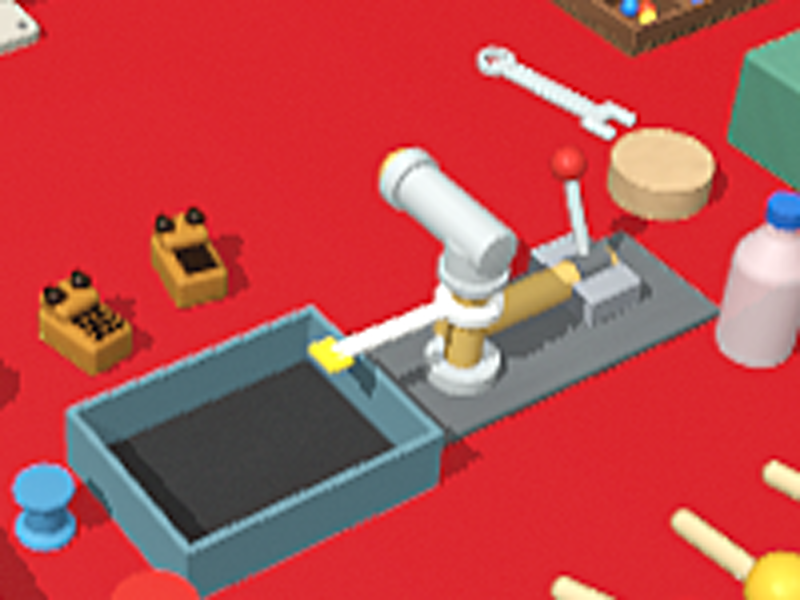

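```bash
python3 - <<'E'
from h import *
p,d=load('top','0'); W=cloud('top',d); hsv=cv2.cvtColor(p,cv2.COLOR_RGB2HSV)
p2,d2=load('scene','0'); W2=cloud('scene',d2); hsv2=cv2.cvtColor(p2,cv2.COLOR_RGB2HSV)
# basin rim: points with z .042-.058 in area
def both(lo,hi,box):
    out=[]
    for w in (W,W2):
        m=(w[...,2]>lo)&(w[...,2]<hi)&(w[...,0]>box[0])&(w[...,0]<box[1])&(w[...,1]>box[2])&(w[...,1]<box[3])
        out.append(w[m])
    return out
for i,q in enumerate(both(.044,.056,(.5,.75,-.16,.09))):
    r=cv2.minAreaRect(q[:,:2].astype(np.float32)); print('basin',i,len(q),r)
for i,q in enumerate(both(.048,.062,(.48,.75,-.45,-.2))):
    r=cv2.minAreaRect(q[:,:2].astype(np.float32)); print('crate',i,len(q),r)
for i,q in enumerate(both(.138,.16,(.48,.75,.1,.2))):
    r=cv2.minAreaRect(q[:,:2].astype(np.float32)); print('elbow',i,len(q),r,q[:,2].max(), np.percentile(q[:,2],[50,90]))
    t=q[q[:,2]>.143]; print(t.mean(0), t.min(0),t.max(0))
    l=cv2.fitLine(t[:,:2].astype(np.float32),cv2.DIST_HUBER,0,.01,.01).ravel();print(l)
for i,(w,h) in enumerate(((W,hsv),(W2,hsv2))):
    m=(h[...,0]>25)&(h[...,0]<35)&(h[...,1]>150)&(w[...,2]>.06)&(w[...,2]<.095)&(w[...,0]>.5)&(w[...,0]<.75)&(w[...,1]>-.05)&(w[...,1]<.12)
    print('yellow',i,m.sum(),w[m].mean(0),cv2.minAreaRect(w[m][:,:2].astype(np.float32)))
    m=(h[...,1]<60)&(h[...,2]>150)&(w[...,2]>.068)&(w[...,2]<.09)&(w[...,0]>.5)&(w[...,0]<.75)&(w[...,1]>.04)&(w[...,1]<.11)
    q=w[m]; print('arm',i,m.sum(),q.mean(0),cv2.fitLine(q[:,:2].astype(np.float32),cv2.DIST_HUBER,0,.01,.01).ravel())
    m=((h[...,0]<5)|(h[...,0]>175))&(h[...,1]>150)&(w[...,2]>.07)&(w[...,2]<.16)&(w[...,0]>.5)&(w[...,0]<.7)&(w[...,1]>.22)&(w[...,1]<.32)
    print('ball',i,m.sum(),w[m].mean(0),w[m].min(0),w[m].max(0))
E
```

```text
basin 0 440 ((0.6453468799591064, -0.04515574127435684), (0.229515939950943, 0.15201643109321594), 89.50308990478516)
basin 1 619 ((0.6459096670150757, -0.04315111041069031), (0.23389150202274323, 0.15625688433647156), 89.63744354248047)
crate 0 575 ((0.6458682417869568, -0.3060266673564911), (0.21984422206878662, 0.19352872669696808), 86.33757019042969)
crate 1 843 ((0.6338495016098022, -0.3268589973449707), (0.1717008799314499, 0.17502711713314056), 86.45502471923828)
elbow 0 434 ((0.6136333346366882, 0.14698155224323273), (0.04002418369054794, 0.11303278803825378), 89.0423355102539) 0.15645840188278934 [0.14612896 0.15056429]
[0.61140471 0.14696965 0.14747059] [0.55696887 0.12960406 0.14300317] [0.66881264 0.16418418 0.1564584 ]
[ 0.9999844  -0.00558775  0.6114047   0.14696965]
elbow 1 316 ((0.6143129467964172, 0.14883460104465485), (0.11489252746105194, 0.03868267685174942), 2.1160125732421875) 0.1528856872873291 [0.14492808 0.14880145]
[0.61646346 0.14724104 0.14657577] [0.55991044 0.13161732 0.14301149] [0.67102268 0.16547703 0.15288569]
[ 0.999999   -0.00143141  0.6164635   0.14724104]
yellow 0 45 [0.64246994 0.0318869  0.07892802] ((0.6421021223068237, 0.033136554062366486), (0.015213456004858017, 0.025648225098848343), 88.75110626220703)
arm 0 94 [0.64490577 0.07522059 0.07958976] [0.03124094 0.9995119  0.64490575 0.07522059]
ball 0 56 [0.59366838 0.27713251 0.11417342] [0.58355993 0.26698793 0.10411474] [0.6069887  0.28758062 0.12293232]
yellow 1 41 [0.64383063 0.03319797 0.07780131] ((0.6431046724319458, 0.034183621406555176), (0.029440080747008324, 0.017523564398288727), 9.419374465942383)
arm 1 92 [0.64560402 0.07546009 0.077892  ] [0.0377566  0.99928695 0.645604   0.07546009]
ball 1 59 [0.59891721 0.27646037 0.10995067] [0.58749874 0.26668023 0.09657743] [0.60868611 0.29036358 0.11806573]
```

jog_arm --steps '[0,-0.379,-0.151,0.04,-0.422,0,-0.379,-0.151,0.04,-0.422,0,-0.379,-0.151,0.04,-0.422,0,-0.379,-0.151,0.04,-0.422,0,-0.379,-0.151,0.04,-0.422,0,-0.379,-0.151,0.04,-0.422,0,-0.379,-0.151,0.04,-0.422,0,-0.379,-0.151,0.04,-0.422,0,-0.379,-0.151,0.04,-0.422,0,-0.379,-0.151,0.04,-0.422]' --grip_force 60

```text
clock: 1.1
position: [0.5413, 0.2743, 0.2075]
ee_rot: [0.002, 1.0, -0.001, -0.0]
ft_force: [-0.1, 0.3, -0.5]
grip_width: 0.002
```

```bash
python3 - <<'E'
from h import *
o=manip.get_obs(); print(o['position'],o['ee_rot'],o['joint_pos'].round(3),o['clock'])
p,d=snap('scene','1')
W=cloud('scene',d); p0,d0=load('top','0'); W0=cloud('top',d0)
m=(W[...,2]>.02)&(W[...,2]<.12)&(W[...,0]>.6)&(W[...,0]<.85)&(W[...,1]>.29)&(W[...,1]<.42)
print('spray',m.sum(),np.median(W[m],0),np.percentile(W[m],[2,98],axis=0))
E
```

```text
[0.54132334 0.27434908 0.20753957] [ 2.39482541e-03  9.99996801e-01 -7.72776545e-04 -2.57289794e-04] [-0.632  0.315  0.108  1.573 -0.034  1.257  1.047] 1.1
spray 621 [0.74258082 0.33691468 0.06657312] [[0.63519808 0.29309514 0.0216603 ]
 [0.76073082 0.36542905 0.11503706]]
```

View pics/scene_1.png

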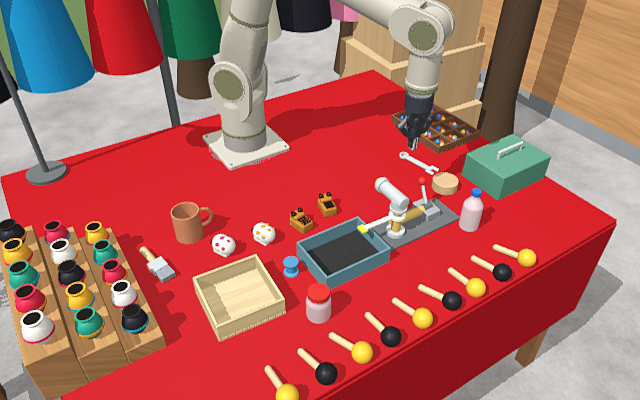

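jog_arm --steps '[0,0,0.003,0.05,0,0,0,0.003,0.09,0,0,0,0.003,0.102,0,0,0,0.003,0.102,0,0,-0.02,0.003,0.102,0,0,-0.03,0.003,0.102,0,0,-0.04,0.003,0.102,0,0,-0.05,0.003,0.102,0,0,-0.06,0.003,0.102,0,0,-0.07,0.003,0.102,0]'

```text
clock: 2.15
position: [0.6106, 0.2805, 0.1065]
ee_rot: [-0.0, 1.0, 0.0, 0.0]
ft_force: [-1.4, 0.1, 0.5]
grip_width: -0.005
```

```bash
python3 - <<'E'
from h import *
o=manip.get_obs(); print(o['position'],o['ft_force'])
p,d=snap('scene','2'); crop(p,380,130,500,230,6,'pics/c.png')
E
```

```text
[0.61060047 0.28045428 0.10654151] [-1.44292985  0.14039899  0.5467078 ]
```

View pics/c.png

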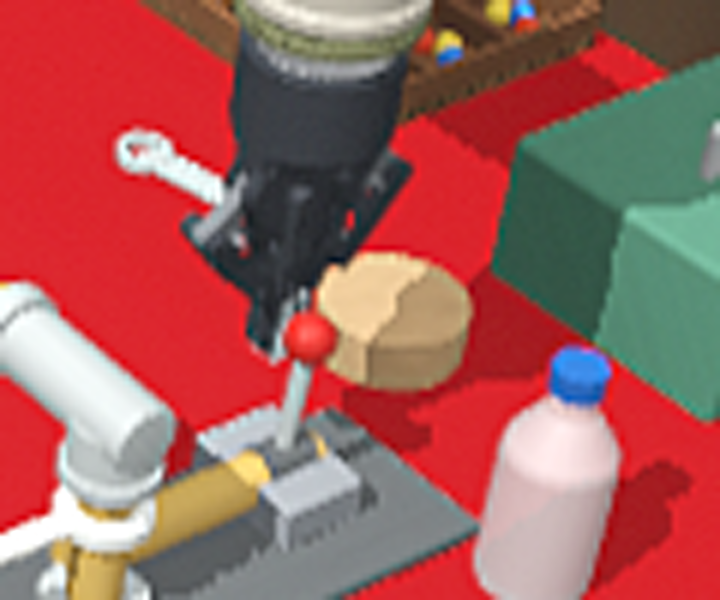

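jog_arm --steps '[0,-0.006,-0.002,0,0,0,-0.012,-0.002,0,0,0,-0.018,-0.002,0,0,0,-0.022,-0.002,0,0,0,-0.025,-0.002,0,0,0,-0.028,-0.002,0,0,0,-0.031,-0.002,0,0,0,-0.034,-0.002,0,0,0,-0.036,-0.002,0,0,0,-0.036,-0.002,0,0]'

```text
clock: 3.2
position: [0.6434, 0.2786, 0.106]
ee_rot: [-0.001, 1.0, -0.0, -0.003]
ft_force: [-14.7, -2.5, 6.1]
grip_width: -0.001
```

```bash
python3 - <<'E'
from h import *
o=manip.get_obs(); print(o['position'],o['ft_force'])
p,d=snap('scene','3'); crop(p,380,130,500,230,6,'pics/c3.png')
E
```

```text
[0.64337785 0.27857506 0.10603815] [-14.66291955  -2.49092947   6.13556566]
```

View pics/c3.png

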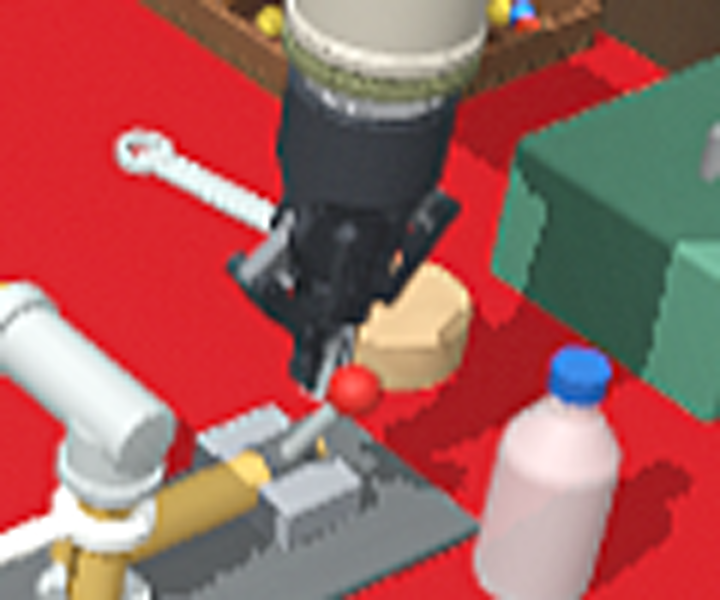

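jog_arm --steps '[0,0.03,0,0,0,0,0.04,0,-0.03,0,0,0.04,0,-0.08,0,0,0.03,0,-0.13,0,0.085,0.02,-0.03,-0.145,0,0.085,0.01,-0.06,-0.145,0,0.085,0,-0.1,-0.145,0,0.085,0,-0.13,-0.145,0,0.085,0,-0.13,-0.145,0,0.085,0,-0.13,-0.145,0]'

```text
clock: 4.25
position: [0.6462, 0.1478, 0.2518]
ee_rot: [0.001, 1.0, 0.0, 0.0]
ft_force: [0.4, 0.3, -0.3]
grip_width: 0.991
```

```bash
python3 - <<'E'
from h import *
o=manip.get_obs(); print(o['position'],o['ft_force'],o['joint_pos'].round(3),o['ee_rot'])
p,d=snap('scene','4'); crop(p,340,100,500,220,5,'pics/c4.png')
W=cloud('scene',d);h=cv2.cvtColor(p,cv2.COLOR_RGB2HSV)
m=((h[...,0]<5)|(h[...,0]>175))&(h[...,1]>150)&(W[...,2]>.07)&(W[...,2]<.16)&(W[...,0]>.5)&(W[...,0]<.72)&(W[...,1]>.22)&(W[...,1]<.32)
print('ball',m.sum(),W[m].mean(0))
E
```

```text
[0.6462403  0.14776173 0.25179964] [ 0.4005849   0.2808636  -0.25398877] [-0.42   0.413  0.175  1.355 -0.071  1.379  1.324] [6.41624547e-04 9.99999646e-01 2.60286251e-04 4.79131565e-04]
ball 63 [0.67102825 0.2755995  0.10721259]
```

View pics/c4.png

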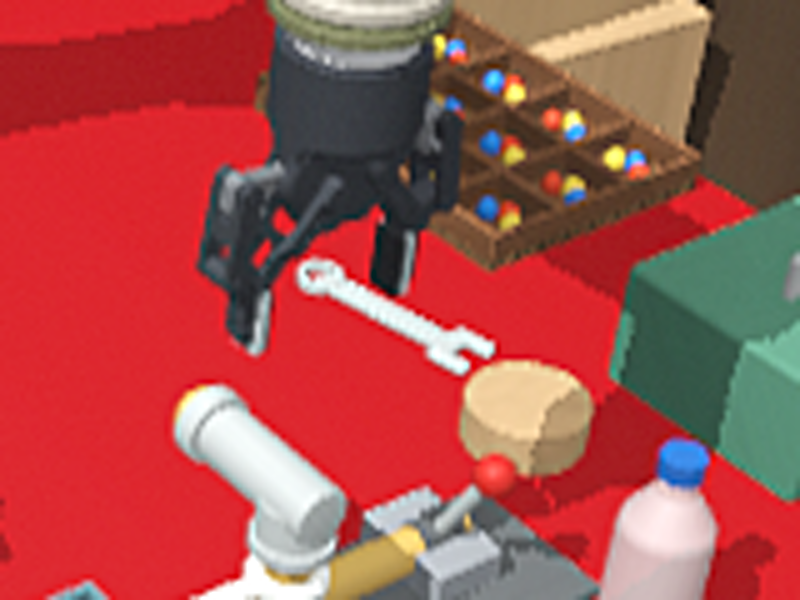

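jog_arm --steps '[0.085,-0.0015,0,0.04,0,0.085,-0.0015,0,0.08,0,0.085,-0.0015,0,0.105,0,0.085,-0.0015,0,0.117,0,0.085,-0.0015,0,0.117,0,0.05,-0.0015,0,0.117,0,0.02,-0.0015,0,0.117,0,0.02,-0.0015,0,0.117,0,0.02,-0.0015,0,0.117,0,0.02,-0.0015,0,0.117,0]' --grip_force 60

```text
clock: 5.3
position: [0.6482, 0.1489, 0.1363]
ee_rot: [-0.0, 1.0, 0.001, 0.001]
ft_force: [-0.8, 1.0, 7.9]
grip_width: 0.472
```

```bash
python3 - <<'E'
from h import *
o=manip.get_obs(); print(o['position'],o['ft_force'],o['torque'],o['grip_width']*.0854,o['joint_pos'].round(3))
p,d=snap('scene','5'); crop(p,340,100,500,220,5,'pics/c5.png')
E
```

```text
[0.64818978 0.14893507 0.13630833] [-0.76787164  1.00159664  7.89816873] [0.18995856 0.31395615 0.00542817] 0.04028601746355693 [-0.413  0.493  0.161  1.489 -0.084  1.164  1.334]
```

View pics/c5.png

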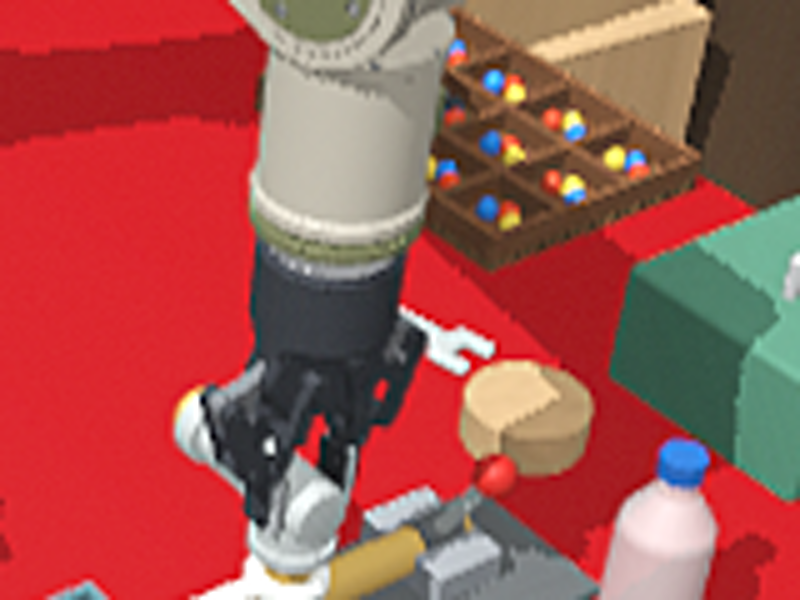

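jog_arm --steps '[0.02,0,0,0,0.14,0.02,0,0,0,0.28,0.02,0,0,0,0.42,0.02,0,0,0,0.56,0.02,0,0,0,0.7,0.02,0,0,0,0.84,0.02,0,0,0,0.98,0.02,0,0,0,1.12,0.02,0,0,0,1.26,0.02,0,0,0,1.4]'

```text
clock: 6.35
position: [0.6474, 0.1479, 0.1352]
ee_rot: [0.646, 0.763, 0.0, 0.0]
ft_force: [-3.2, -1.1, 1.7]
grip_width: 0.471
```

```bash
python3 - <<'E'
from h import *
o=manip.get_obs(); print(o['position'],o['ft_force'],o['torque'],o['grip_width']*.0854,o['joint_pos'].round(3))
p,d=snap('scene','6'); crop(p,340,100,500,220,5,'pics/c6.png')
E
```

```text
[0.64735365 0.14789115 0.13516671] [-3.17669681 -1.12968867  1.68852373] [-0.43793103  0.58860991  0.10978719] 0.04025992403914891 [-0.604  0.518  0.427  1.502 -0.224  1.169  0.026]
```

View pics/c6.png

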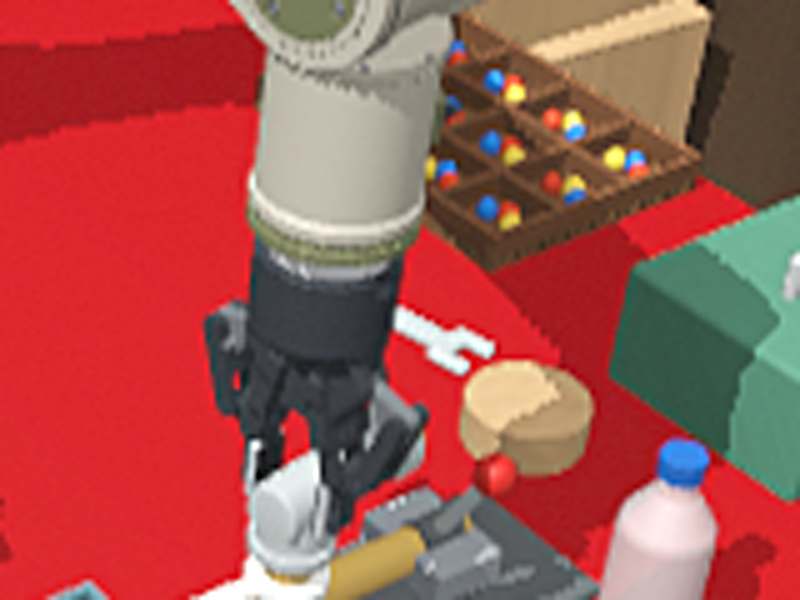

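jog_arm --steps '[0.02,0,0,0.0001,0.14,0.02,0,0,0.0003,0.28,0.02,0,0,0.0004,0.42,0.02,0,0,0.0005,0.56,0.02,0,0,0.0007,0.7,0.02,0,0,0.0008,0.84,0.02,0,0,0.0009,0.98,0.02,0,0,0.001,1.12,0.02,0,0,0.0012,1.26,0.02,0,0,0.0013,1.4]'

```text
clock: 7.4
position: [0.6464, 0.1485, 0.1337]
ee_rot: [0.986, 0.169, -0.001, -0.001]
ft_force: [-8.5, -0.7, 6.7]
grip_width: 0.47
```

```bash
python3 - <<'E'
from h import *
o=manip.get_obs(); print(o['position'],o['ft_force'],o['torque'],o['grip_width']*.0854,o['joint_pos'].round(3))
p,d=snap('scene','7'); crop(p,340,100,500,220,5,'pics/c7.png')
E
```

```text
[0.64641454 0.14854422 0.1336882 ] [-8.53151599 -0.73372149  6.68232388] [-0.29618628  1.80721349  0.14426446] 0.04011034791392546 [-0.795  0.582  0.708  1.515 -0.396  1.193 -1.252]
```

View pics/c7.png

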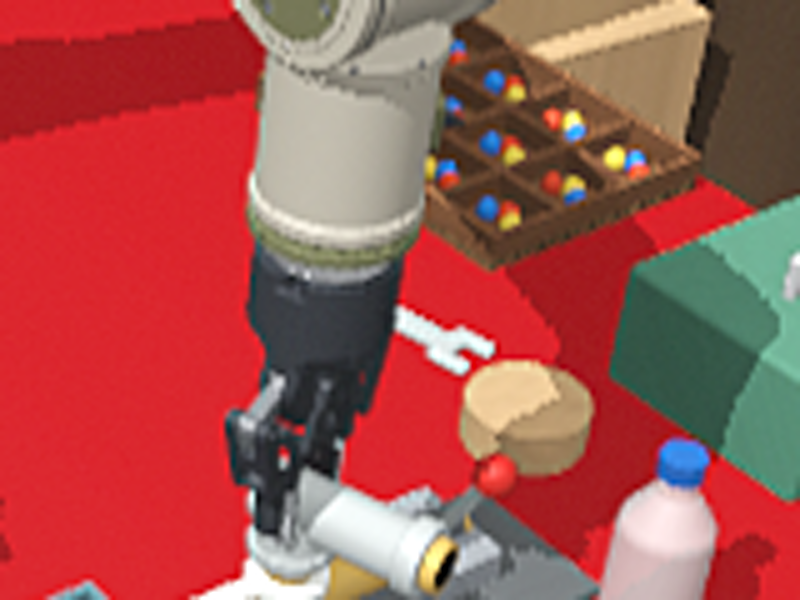

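jog_arm --steps '[0.085,0,0,0,0,0.085,0,0,0,0,0.085,0,0,0,0,0.085,0,0,-0.04,0,0.085,0,0,-0.08,0,0.085,0,0,-0.08,-0.14,0.085,0,0,-0.08,-0.28,0.085,0,0,-0.08,-0.42,0.085,0,0,-0.08,-0.56,0.085,0,0,-0.08,-0.7]'

```text
clock: 8.45
position: [0.6476, 0.1483, 0.2132]
ee_rot: [0.866, 0.501, 0.0, 0.0]
ft_force: [0.2, 0.2, -0.5]
grip_width: 0.996
```

jog_arm --steps '[0.085,0,0,0,-0.14,0.085,0,0,0,-0.28,0.085,0,0,0,-0.42,0.085,0,0,0,-0.56,0.085,0,0,0,-0.7,0.085,0,0,0,-0.84,0.085,0,0,0,-0.98,0.085,0,0,0,-1.12,0.085,0,0,0,-1.26,0.085,0,0,0,-1.4]'

```text
clock: 9.45
position: [0.6476, 0.1483, 0.2132]
ee_rot: [0.34, 0.941, 0.0, 0.0]
ft_force: [0.1, 0.2, 0.5]
grip_width: 0.995
```

jog_arm --steps '[0.085,0,0,0,-0.14,0.085,0,0,0,-0.28,0.085,0,0,0,-0.42,0.085,0,0,0,-0.56,0.085,0,0,0,-0.7,0.085,0,0,0,-0.84,0.085,0,0,0,-0.98,0.085,0,0,0,-1.041,0.085,0,0,0,-1.041,0.085,0,0,0,-1.041]'

```text
clock: 10.45
position: [0.6475, 0.1482, 0.2131]
ee_rot: [-0.169, 0.986, 0.0, 0.0]
ft_force: [0.7, -0.2, -0.6]
grip_width: 0.995
```

```bash
python3 - <<'E'
from h import *
from scipy.spatial.transform import Rotation as R
o=manip.get_obs(); print(o['clock'],o['position'],o['ft_force'],o['joint_pos'].round(3)); M=R.from_quat(o['ee_rot']).as_matrix(); print(M.round(3))
p,d=snap('scene','8'); crop(p,340,100,500,220,5,'pics/c8.png'); W=cloud('scene',d)
m=(W[...,2]>.135)&(W[...,2]<.15)&(np.hypot(W[...,0]-.648,W[...,1]-.1475)<.1)&(W[...,0]>.62)
q=W[m]; print(len(q),cv2.fitLine(q[:,:2].astype(np.float32),cv2.DIST_HUBER,0,.01,.01).ravel(),cv2.minAreaRect(q[:,:2].astype(np.float32)),np.percentile(q[:,2],95))
E
```

```text
10.45 [0.64748954 0.14817906 0.21312529] [ 0.72750439 -0.17229475 -0.57151021] [-0.419  0.436  0.172  1.404 -0.075  1.308  1.667]
[[-0.943 -0.333  0.   ]
 [-0.333  0.943  0.   ]
 [-0.     0.    -1.   ]]
349 [0.94070584 0.33922336 0.68293715 0.15436475] ((0.6819632053375244, 0.15883417427539825), (0.11271590739488602, 0.034845635294914246), 16.497663497924805) 0.14687824953525946
```

View pics/c8.png

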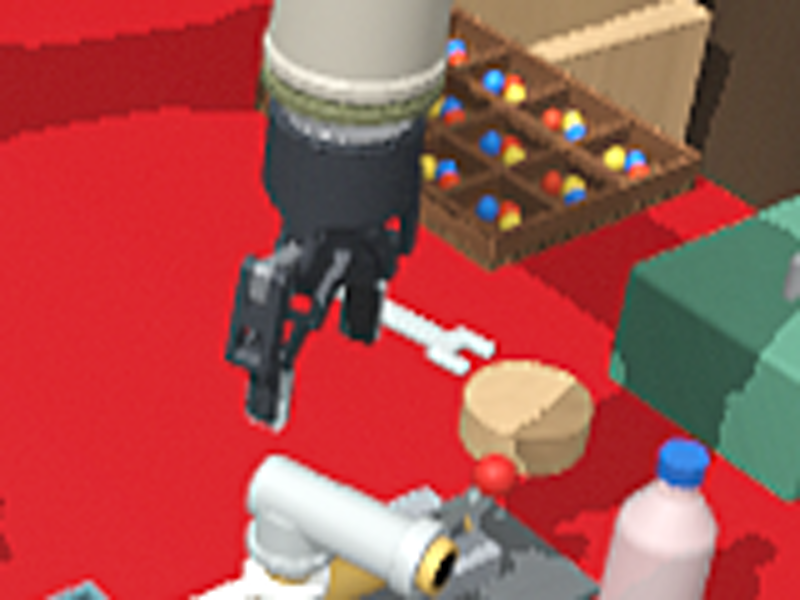

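jog_arm --steps '[0.085,0,0,0.04,0,0.085,0,0,0.07,0,0.085,0,0,0.08,0,0.085,0,0,0.08,0,0.05,0,0,0.08,0,0.02,0,0,0.08,0,0.02,0,0,0.08,0,0.02,0,0,0.08,0,0.02,0,0,0.08,0.14,0.02,0,0,0.0801,0.28]'

```text
clock: 11.5
position: [0.6481, 0.1489, 0.1348]
ee_rot: [-0.028, 1.0, 0.001, 0.001]
ft_force: [-1.8, 0.1, 6.2]
grip_width: 0.467
```

jog_arm --steps '[0.02,0,0,0.0001,0.14,0.02,0,0,0.0003,0.28,0.02,0,0,0.0004,0.42,0.02,0,0,0.0005,0.56,0.02,0,0,0.0007,0.7,0.02,0,0,0.0008,0.84,0.02,0,0,0.0009,0.98,0.02,0,0,0.001,1.12,0.02,0,0,0.0012,1.26,0.02,0,0,0.0013,1.4]'

```text
clock: 12.5
position: [0.6474, 0.1481, 0.1334]
ee_rot: [0.623, 0.782, 0.0, 0.0]
ft_force: [-5.7, -2.2, 9.8]
grip_width: 0.473
```

```bash
python3 - <<'E'
from h import *
from scipy.spatial.transform import Rotation as R
o=manip.get_obs(); print(o['clock'],o['position'],o['ft_force'],o['torque'],o['grip_width']*.0854,o['joint_pos'].round(3)); M=R.from_quat(o['ee_rot']).as_matrix(); print(M.round(3))
p,d=snap('scene','9'); crop(p,280,120,480,270,4,'pics/c9.png'); W=cloud('scene',d)
E
```

```text
12.5 [0.64740357 0.14807405 0.1333933 ] [-5.69983365 -2.19726679  9.80249399] [-0.55411027  1.47092421  0.08872445] 0.04038250277724185 [-0.644  0.529  0.484  1.507 -0.258  1.169  0.111]
[[-0.224  0.975  0.   ]
 [ 0.975  0.224  0.   ]
 [ 0.     0.    -1.   ]]
```

View pics/c9.png

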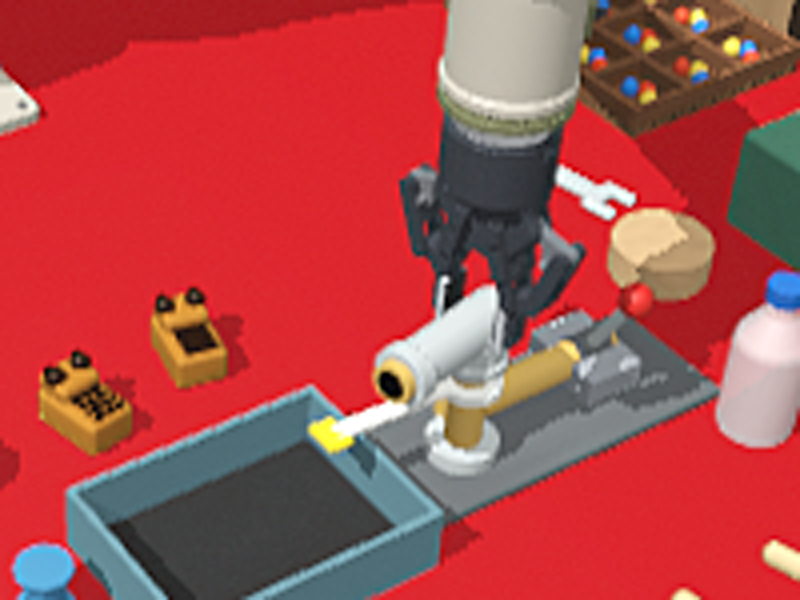

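jog_arm --steps '[0.02,0,0,0.0001,0.1,0.02,0,0,0.0002,0.2,0.02,0,0,0.0003,0.26,0.02,0,0,0.0003,0.26,0.02,0,0,0.0003,0.26,0.085,0,0,0.0003,0.26,0.085,0,0,0.0003,0.26,0.085,0,0,0.0003,0.26,0.085,0,0,-0.04,0.26,0.085,0,0,-0.08,0.26]'

```text
clock: 13.55
position: [0.6467, 0.1483, 0.2116]
ee_rot: [0.717, 0.697, -0.001, -0.0]
ft_force: [0.1, 0.3, 1.2]
grip_width: 0.992
```

jog_arm --steps '[0.085,0,0,-0.04,0,0.085,0,0,-0.06,0,0.085,0.05,0,-0.06,0,0.085,0.1,0,-0.06,0,0.085,0.12,0.05,-0.06,0,0.085,0.12,-0.05,-0.06,0,0.085,0.12,-0.1,-0.06,0,0.085,0.12,-0.15,-0.06,0,0.085,0.12,-0.18,-0.06,0,0.085,0.12,-0.18,-0.06,0]'

```text
clock: 14.55
position: [0.4677, 0.274, 0.2714]
ee_rot: [0.716, 0.698, -0.0, -0.001]
ft_force: [0.1, -0.2, 0.4]
grip_width: 0.993
```

```bash
python3 - <<'E'
from h import *
from scipy.spatial.transform import Rotation as R
o=manip.get_obs(); print(o['clock'],o['position'],o['ft_force'],o['joint_pos'].round(3)); M=R.from_quat(o['ee_rot']).as_matrix(); print(M.round(3))
for n in('top','scene'):
    p,d=snap(n,'10');W=cloud(n,d)
    m=(W[...,2]>.130)&(W[...,2]<.15)&(abs(W[...,0]-.648)<.04)&(W[...,1]>.04)&(W[...,1]<.18)
    q=W[m]; print(len(q),cv2.fitLine(q[:,:2].astype(np.float32),cv2.DIST_HUBER,0,.01,.01).ravel(),cv2.minAreaRect(q[:,:2].astype(np.float32)),np.percentile(q[:,2],95))
    if n=='top': crop(p,190,120,450,280,3,'pics/t10.png')
E
```

```text
14.55 [0.467658   0.27403847 0.27139009] [ 0.13458054 -0.20967452  0.39497038] [-1.091  0.136  0.53   1.673 -0.072  1.352 -0.575]
[[ 0.025  1.    -0.001]
 [ 1.    -0.025  0.001]
 [ 0.001 -0.001 -1.   ]]
436 [0.05429858 0.9985247  0.64388984 0.11353608] ((0.6454877257347107, 0.11344730854034424), (0.11038725823163986, 0.041246138513088226), 88.13040924072266) 0.1471473293650284
399 [0.07160261 0.99743325 0.6532276  0.10533819] ((0.6498372554779053, 0.11468711495399475), (0.11451434344053268, 0.04381432756781578), 83.92304229736328) 0.14532391446082682
```

View pics/t10.png

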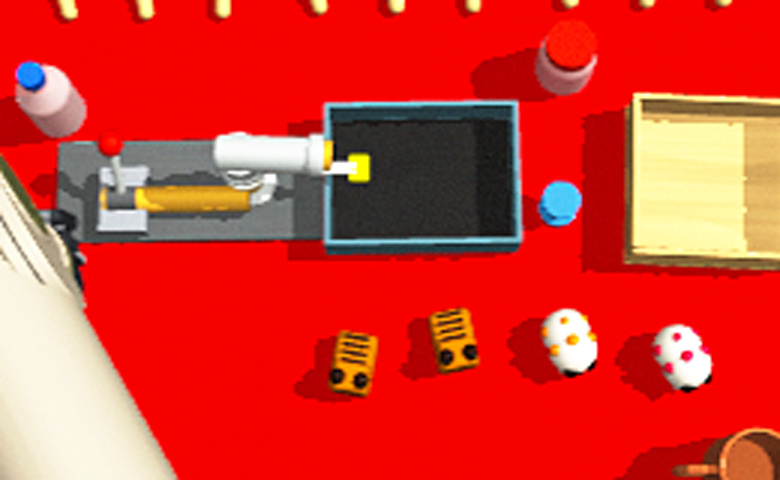

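View pics/scene_10.png

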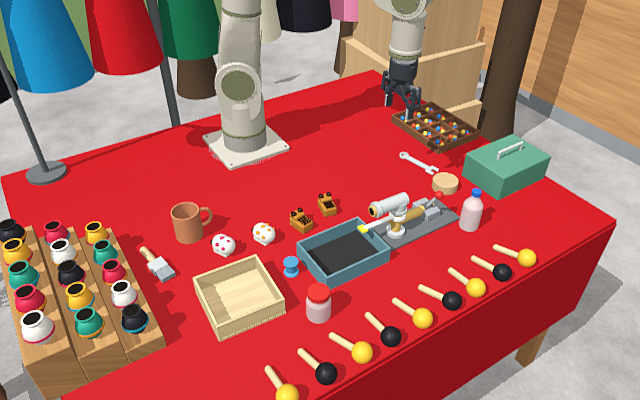

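```bash
cat > obj.py <<'E'
from h import *
def objs(tag):
    Ws=[];Hs=[]
    for n in('top','scene'):
        p,d=load(n,tag); Ws.append(cloud(n,d)); Hs.append(cv2.cvtColor(p,cv2.COLOR_RGB2HSV))
    for cam,(W,h) in enumerate(zip(Ws,Hs)):
        red=((h[...,0]<4)|(h[...,0]>174))&(h[...,1]>150)
        m=(W[...,2]>.006)&(W[...,2]<.075)&(W[...,0]>.35)&(W[...,0]<.555)&(W[...,1]>-.36)&(W[...,1]<.22)
        m2=(m).astype(np.uint8)
        nn,L,st,_=cv2.connectedComponentsWithStats(m2)
        for i in range(1,nn):
            if st[i,4]<40: continue
            q=W[L==i]; r=cv2.minAreaRect(q[:,:2].astype(np.float32))
            print(('top','scene')[cam],st[i,4],'px',st[i,0]+st[i,2]//2,st[i,1]+st[i,3]//2,'rect',np.round(r[0],3),np.round(r[1],3),round(r[2],1),'zmax',q[:,2].max().round(3), 'hue',np.median(h[L==i],0))
if __name__=='__main__':
    import sys; objs(sys.argv[1])
E
python3 obj.py 10; python3 - <<'E'
from h import *
p,d=load('top','10'); crop(p,280,210,440,260,5,'pics/o10.png')
p,d=load('scene','10'); crop(p,190,180,350,280,5,'pics/os10.png')
for n in('top','scene'):
    p,d=load(n,'10');W=cloud(n,d)
    m=(W[...,2]>.1405)&(W[...,2]<.15)&(abs(W[...,0]-.648)<.04)&(W[...,1]>.085)&(W[...,1]<.165)
    q=W[m]; l=cv2.fitLine(q[:,:2].astype(np.float32),cv2.DIST_HUBER,0,.01,.01).ravel(); print(len(q),l,q[:,2].mean(), l[2]+(0.0576-l[3])*l[0]/l[1])
E
```

```text
top 188 px 420 207 rect [ 0.551 -0.301] [0.118 0.007] 88.4 zmax 0.063 hue [ 18.5 147.  133. ]
top 293 px 341 233 rect [ 0.475 -0.059] [0.064 0.044] 14.1 zmax 0.056 hue [ 15. 255. 198.]
top 316 px 380 235 rect [ 0.472 -0.174] [0.073 0.048] 19.2 zmax 0.061 hue [ 18.  14. 254.]
top 334 px 418 239 rect [ 0.453 -0.291] [0.069 0.056] 25.7 zmax 0.062 hue [ 22.  18. 252.]
top 297 px 308 241 rect [0.456 0.043] [0.042 0.073] 78.2 zmax 0.057 hue [ 15. 255. 205.]
top 50 px 440 268 rect [ 0.362 -0.346] [0.027 0.019] 88.0 zmax 0.072 hue [  9. 195. 202.]
scene 335 px 327 204 rect [0.458 0.045] [0.043 0.065] 77.0 zmax 0.052 hue [ 17. 186. 162.]
scene 378 px 301 221 rect [ 0.478 -0.057] [0.065 0.044] 11.5 zmax 0.054 hue [ 17. 187. 173.]
scene 363 px 193 229 rect [ 0.369 -0.331] [0.023 0.058] 10.3 zmax 0.075 hue [ 10. 140. 154.]
scene 370 px 264 234 rect [ 0.473 -0.172] [0.068 0.047] 21.7 zmax 0.058 hue [ 20.  11. 248.]
scene 396 px 223 246 rect [ 0.455 -0.284] [0.063 0.05 ] 24.1 zmax 0.058 hue [ 24.   11.  242.5]
scene 245 px 224 273 rect [ 0.553 -0.323] [0.073 0.009] 86.0 zmax 0.059 hue [ 20.  90. 184.]
180 [0.0447032  0.9990003  0.6456175  0.12642252] 0.143675979633239 0.64253783
107 [0.03811409 0.9992734  0.64851004 0.12316741] 0.14244205843544117 0.6460092
```

View pics/o10.png

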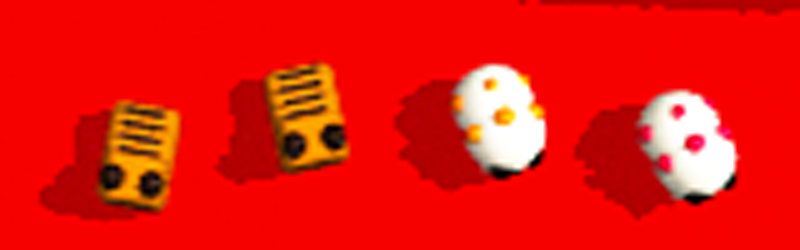

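View pics/os10.png

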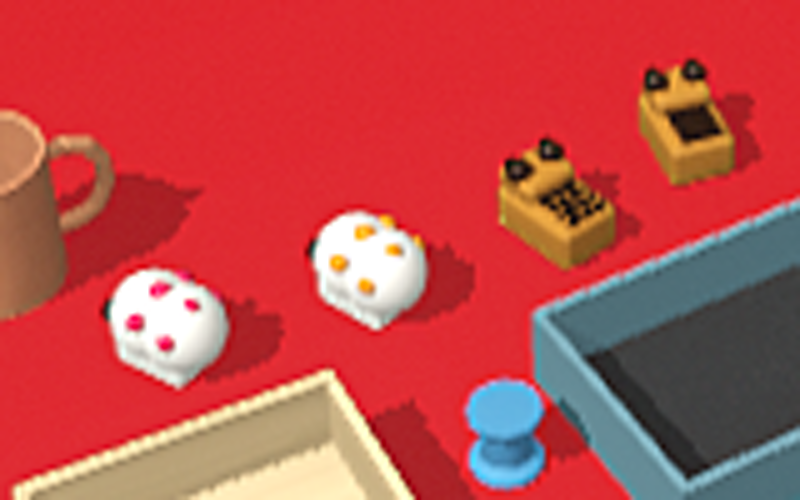

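jog_arm --steps '[0.075,-0.23,-0.005,0.13,-1.37,0.075,-0.23,-0.005,0.13,-1.37,0.075,-0.23,-0.005,0.13,-1.37,0.075,-0.23,-0.005,0.13,-1.37,0.075,-0.23,-0.005,0.13,-1.37,0.075,-0.23,-0.005,0.13,-1.37,0.075,-0.23,-0.005,0.13,-1.37,0.075,-0.23,-0.005,0.13,-1.37,0.075,-0.23,-0.005,0.13,-1.37,0.075,-0.23,-0.005,0.13,-1.37]' --grip_force 60

```text
clock: 15.65
position: [0.4601, 0.0429, 0.1418]
ee_rot: [0.112, 0.994, -0.0, 0.0]
ft_force: [-0.6, 0.1, -0.9]
grip_width: 0.878
```

```bash
cat > st.py <<'E'
from h import *
import sys
from scipy.spatial.transform import Rotation as R
o=manip.get_obs(); M=R.from_quat(o['ee_rot']).as_matrix(); phi=np.degrees(np.arctan2(M[1,0],M[0,0]))
print('t',round(o['clock'],2),'pos',o['position'].round(4),'phi',phi.round(2),'f',o['ft_force'].round(1),'w',round(o['grip_width']*85.4,1),'j',o['joint_pos'].round(2))
# targets: x y z phi
a=[float(v) for v in sys.argv[1:]]
if a:
    x,y,z,f=a[:4]
    dl=M.T@(np.array([x,y,z])-o['position'])
    tw=-(f-phi)
    tw=(tw+180)%360-180
    print('tool shift',dl.round(4),'twist',np.radians(tw).round(3))
E
python3 st.py 0.457 0.044 0.022 167; python3 -c "
from h import *
snap('scene','11'); snap('top','11')"; python3 obj.py 11
```

```text
t 15.65 pos [0.4601 0.0429 0.1418] phi 167.15 f [-0.6  0.1 -0.9] w 75.0 j [-0.81  0.06  0.64  2.04 -0.04  1.06  1.2 ]
tool shift [0.0034 0.0003 0.1198] twist 0.003
top 182 px 420 207 rect [ 0.549 -0.3  ] [0.118 0.01 ] 88.5 zmax 0.062 hue [ 18.  145.5 138. ]
top 292 px 341 233 rect [ 0.479 -0.06 ] [0.07  0.045] 9.1 zmax 0.057 hue [ 15.  255.  205.5]
top 319 px 381 234 rect [ 0.472 -0.177] [0.077 0.056] 30.0 zmax 0.062 hue [ 17.  14. 255.]
top 330 px 418 240 rect [ 0.451 -0.286] [0.069 0.055] 3.5 zmax 0.06 hue [ 22.  15. 254.]
top 48 px 439 268 rect [ 0.362 -0.346] [0.028 0.019] 87.7 zmax 0.075 hue [  9. 195. 206.]
scene 334 px 327 204 rect [0.434 0.05 ] [0.043 0.114] 78.1 zmax 0.054 hue [ 17. 186. 163.]
scene 378 px 301 221 rect [ 0.477 -0.057] [0.066 0.045] 8.0 zmax 0.056 hue [ 17. 187. 171.]
scene 356 px 193 229 rect [ 0.368 -0.331] [0.02  0.057] 9.8 zmax 0.075 hue [ 10. 140. 153.]
scene 371 px 264 234 rect [ 0.473 -0.172] [0.055 0.061] 87.4 zmax 0.06 hue [ 21.  10. 249.]
scene 393 px 223 246 rect [ 0.454 -0.284] [0.066 0.05 ] 19.9 zmax 0.058 hue [ 23.  11. 243.]
scene 237 px 226 273 rect [ 0.551 -0.318] [0.083 0.01 ] 88.8 zmax 0.058 hue [ 20.  90. 185.]
```

View pics/scene_11.png

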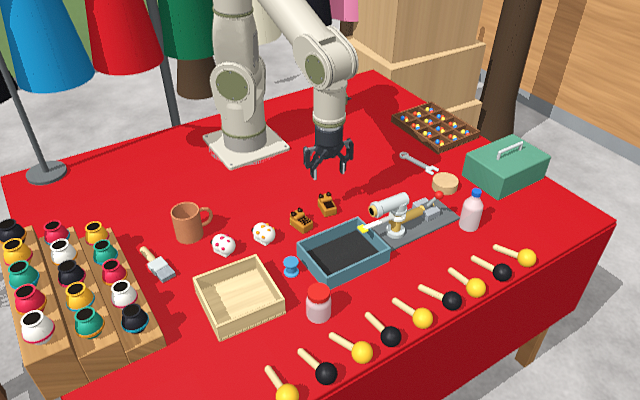

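jog_arm --steps '[0.075,0.003,0,0.04,0,0.075,0.003,0,0.08,0,0.075,0.003,0,0.11,0,0.075,0.003,0,0.12,0,0.075,0.003,0,0.12,0,0.04,0.003,0,0.12,0,0.02,0.003,0,0.12,0,0.01,0.003,0,0.12,0,0.01,0.003,0,0.12,0,0.01,0.003,0,0.12,0]' --grip_force 60

```text
clock: 16.75
position: [0.4577, 0.0446, 0.0233]
ee_rot: [0.114, 0.993, 0.001, 0.001]
ft_force: [-2.4, -0.8, 11.0]
grip_width: 0.478
```

jog_arm --steps '[0.01,0,0,0,0,0.01,0,0,-0.03,0,0.01,0,0,-0.08,0,0.01,0,0,-0.13,0,0.01,0,0,-0.16,0,0.01,0,0,-0.16,0,0.01,0,0,-0.16,0,0.01,0,0,-0.16,0,0.01,0,0,-0.16,0,0.01,0,0,-0.16,0]'

```text
clock: 17.75
position: [0.456, 0.044, 0.1807]
ee_rot: [0.114, 0.993, -0.001, -0.001]
ft_force: [-0.4, 0.2, -1.0]
grip_width: 0.481
```

```bash
python3 st.py 0.634 -0.290 0.18 86.5; python3 -c "
from h import *
p,d=snap('scene','12'); crop(p,200,90,400,240,4,'pics/c12.png')"
```

```text
t 17.75 pos [0.456  0.044  0.1807] phi 166.88 f [-0.4  0.2 -1. ] w 41.0 j [-0.85 -0.01  0.66  2.    0.01  1.15  1.15]
tool shift [-0.2492 -0.2849  0.0008] twist 1.403
```

View pics/c12.png

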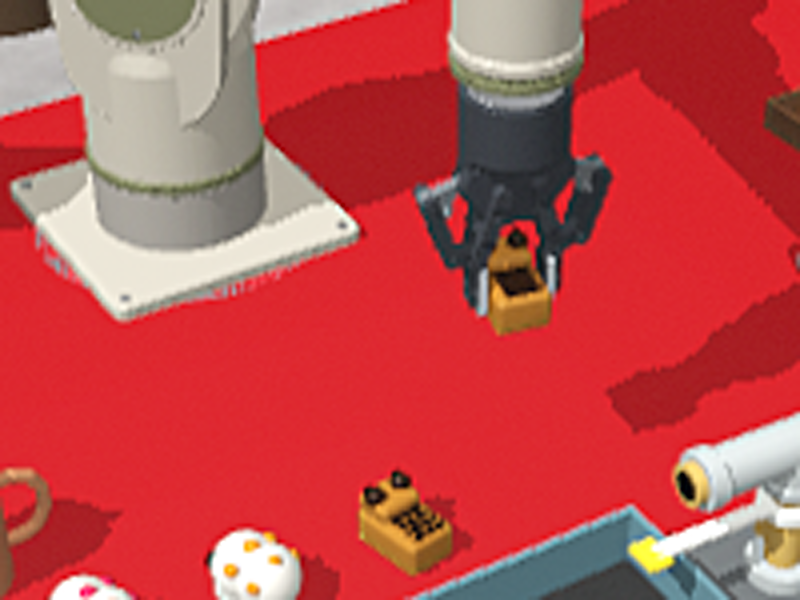

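jog_arm --steps '[0.01,-0.249,-0.285,0,1.4,0.01,-0.249,-0.285,0,1.4,0.01,-0.249,-0.285,0,1.4,0.01,-0.249,-0.285,0,1.4,0.01,-0.249,-0.285,0,1.4,0.01,-0.249,-0.285,0,1.4,0.01,-0.249,-0.285,0,1.4,0.01,-0.249,-0.285,0,1.4,0.01,-0.249,-0.285,0,1.4,0.01,-0.249,-0.285,0,1.4]'

```text
clock: 18.8
position: [0.6339, -0.2912, 0.18]
ee_rot: [0.73, 0.684, -0.001, -0.001]
ft_force: [0.4, -0.4, -1.0]
grip_width: 0.481
```

```bash
python3 st.py 0.634 -0.290 0.055 86.5; python3 -c "
from h import *
p,d=snap('top','13'); crop(p,260,120,480,270,3.6,'pics/c13.png')"
```

```text
t 18.8 pos [ 0.6339 -0.2912  0.18  ] phi 86.26 f [ 0.4 -0.4 -1. ] w 41.1 j [-0.23  0.71  0.96  1.37 -0.58  1.36  0.67]
tool shift [0.0013 0.0003 0.125 ] twist -0.004
```

View pics/c13.png

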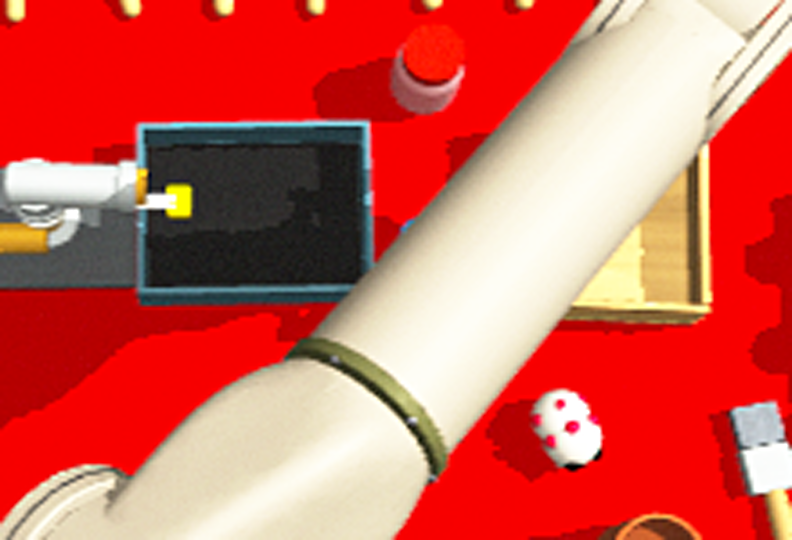

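jog_arm --steps '[0.01,0.001,0,0.04,0,0.01,0.001,0,0.08,0,0.01,0.001,0,0.115,0,0.01,0.001,0,0.125,0,0.01,0.001,0,0.125,0,0.06,0.001,0,0.125,0,0.07,0.001,0,0.125,0,0.07,0.001,0,0.125,0,0.07,0.001,0,0.08,0,0.07,0.001,0,0.03,0]'

```text
clock: 19.85
position: [0.6337, -0.2883, 0.1521]
ee_rot: [0.727, 0.686, -0.001, -0.001]
ft_force: [1.3, 0.6, 0.6]
grip_width: 0.817
```

```bash
python3 st.py 0.477 -0.058 0.14 10; python3 -c "
from h import *
p,d=snap('scene','14'); crop(p,180,120,400,330,3,'pics/c14.png')"
```

```text
t 19.85 pos [ 0.6337 -0.2883  0.1521] phi 86.68 f [1.3 0.6 0.6] w 69.8 j [-0.23  0.73  0.94  1.4  -0.59  1.31  0.68]
tool shift [ 0.2208 -0.1697  0.0126] twist 1.338
```

View pics/c14.png

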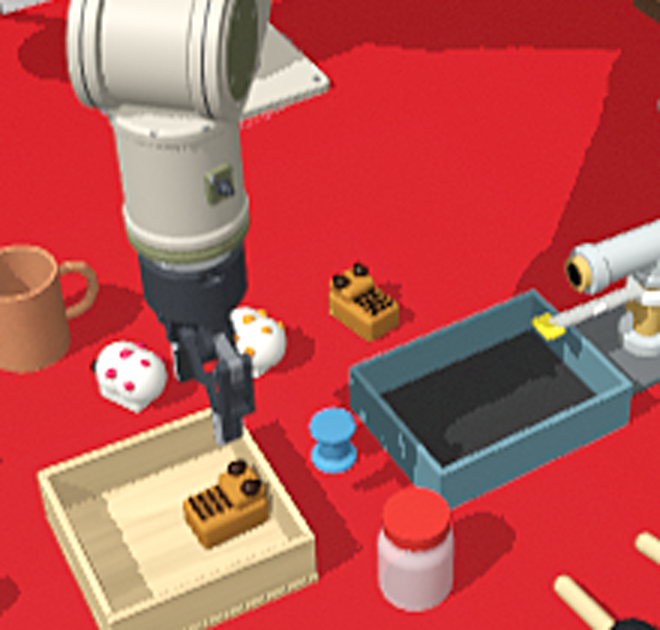

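jog_arm --steps '[0.075,0.02,-0.02,-0.02,0.14,0.075,0.22,-0.17,0,1.33,0.075,0.22,-0.17,0.01,1.33,0.075,0.22,-0.17,0.01,1.33,0.075,0.22,-0.17,0.01,1.33,0.075,0.22,-0.17,0.01,1.33,0.075,0.22,-0.17,0.01,1.33,0.075,0.22,-0.17,0.01,1.33,0.075,0.22,-0.17,0.01,1.33,0.075,0.22,-0.17,0.01,1.33]'

```text
clock: 20.9
position: [0.4777, -0.0587, 0.1421]
ee_rot: [0.996, 0.089, 0.001, -0.001]
ft_force: [0.3, -1.3, 0.1]
grip_width: 0.878
```

```bash
python3 -c "
from h import *
p,d=snap('scene','15'); crop(p,180,120,400,330,3,'pics/c15.png'); snap('top','15')";python3 obj.py 15; python3 st.py 0.477 -0.058 0.022 11; 
```

```text
top 181 px 420 207 rect [ 0.551 -0.3  ] [0.118 0.007] 88.4 zmax 0.062 hue [ 19. 145. 136.]
top 320 px 379 234 rect [ 0.47  -0.173] [0.069 0.052] 20.0 zmax 0.06 hue [ 17.  13. 254.]
top 326 px 417 239 rect [ 0.451 -0.288] [0.068 0.059] 60.3 zmax 0.061 hue [ 22.  16. 254.]
top 45 px 440 268 rect [ 0.36  -0.345] [0.022 0.027] 63.5 zmax 0.073 hue [  9. 195. 176.]
scene 385 px 301 221 rect [ 0.479 -0.058] [0.063 0.044] 8.5 zmax 0.052 hue [ 17. 187. 173.]
scene 351 px 193 230 rect [ 0.367 -0.33 ] [0.021 0.059] 13.2 zmax 0.075 hue [ 10. 140. 154.]
scene 369 px 264 234 rect [ 0.473 -0.173] [0.068 0.046] 18.8 zmax 0.057 hue [ 21.  10. 251.]
scene 398 px 223 246 rect [ 0.458 -0.285] [0.059 0.054] 0.5 zmax 0.058 hue [ 23.  11. 244.]
scene 224 px 226 273 rect [ 0.549 -0.319] [0.082 0.011] 90.0 zmax 0.058 hue [ 20.   89.  185.5]
t 21.0 pos [ 0.4777 -0.0593  0.1421] phi 10.38 f [-0.4  0.9 -0.7] w 74.7 j [-1.14  0.27  1.33  2.01 -0.3   1.09 -1.07]
tool shift [-0.0006 -0.0012  0.1201] twist -0.011
```

View pics/c15.png

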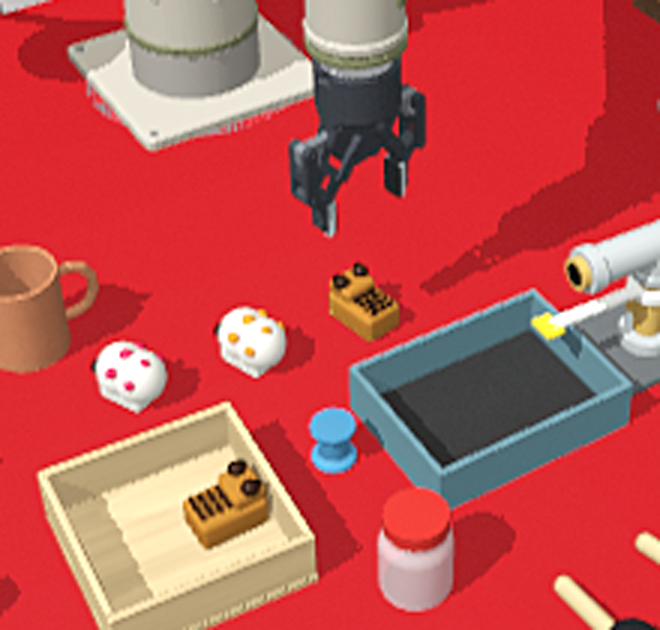

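jog_arm --steps '[0.075,0,-0.001,0.04,0,0.075,0,-0.001,0.08,0,0.075,0,-0.001,0.11,0,0.075,0,-0.001,0.12,0,0.075,0,-0.001,0.12,0,0.04,0,-0.001,0.12,0,0.02,0,-0.001,0.12,0,0.01,0,-0.001,0.12,0,0.01,0,-0.001,0.12,0,0.01,0,-0.001,0.12,0]'

```text
clock: 22.0
position: [0.4784, -0.0581, 0.0232]
ee_rot: [0.996, 0.092, 0.001, -0.0]
ft_force: [-2.7, 0.6, 12.0]
grip_width: 0.476
```

jog_arm --steps '[0.01,0,0,0,0,0.01,0,0,-0.03,0,0.01,0,0,-0.08,0,0.01,0,0,-0.13,0,0.01,0,0,-0.16,0,0.01,0,0,-0.16,0,0.01,0,0,-0.16,0,0.01,0,0,-0.16,0,0.01,0,0,-0.16,0,0.01,0,0,-0.16,0]'

```text
clock: 23.0
position: [0.4767, -0.0586, 0.1809]
ee_rot: [0.996, 0.091, -0.001, 0.001]
ft_force: [-0.4, -0.3, -0.6]
grip_width: 0.482
```

```bash
python3 st.py 0.631 -0.366 0.18 86.5
```

```text
t 23.0 pos [ 0.4767 -0.0586  0.1809] phi 10.45 f [-0.4 -0.3 -0.6] w 41.2 j [-1.2   0.11  1.32  1.96 -0.12  1.15 -1.22]
tool shift [0.096  0.3302 0.0011] twist -1.327
```

jog_arm --steps '[0.01,0.096,0.33,0,-1.33,0.01,0.096,0.33,0,-1.33,0.01,0.096,0.33,0,-1.33,0.01,0.096,0.33,0,-1.33,0.01,0.096,0.33,0,-1.33,0.01,0.096,0.33,0,-1.33,0.01,0.096,0.33,0,-1.33,0.01,0.096,0.33,0,-1.33,0.01,0.096,0.33,0,-1.33,0.01,0.096,0.33,0,-1.33]'

```text
clock: 24.0
position: [0.6302, -0.3687, 0.1785]
ee_rot: [0.731, 0.682, -0.002, -0.001]
ft_force: [0.3, 0.9, -0.8]
grip_width: 0.48
```

```bash
python3 st.py 0.631 -0.366 0.055 86.5;  python3 -c "
from h import *
p,d=snap('scene','16'); crop(p,180,120,400,330,3,'pics/c16.png')"
```

```text
t 24.0 pos [ 0.6302 -0.3687  0.1785] phi 86.08 f [ 0.3  0.9 -0.8] w 41.0 j [ 0.03  0.7   0.73  1.25 -0.45  1.36  0.67]
tool shift [0.0028 0.0012 0.1235] twist -0.007
```

View pics/c16.png

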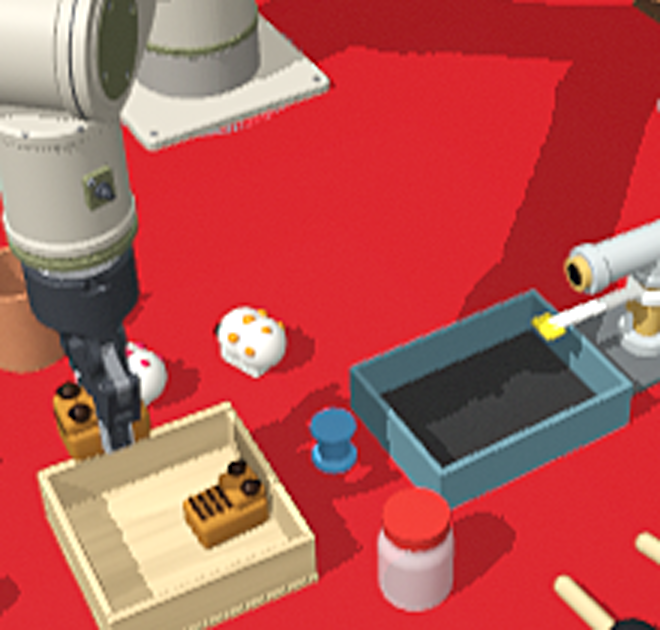

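jog_arm --steps '[0.01,0.003,0.001,0.04,0,0.01,0.003,0.001,0.08,0,0.01,0.003,0.001,0.115,0,0.01,0.003,0.001,0.125,0,0.01,0.003,0.001,0.125,0,0.06,0.003,0.001,0.125,0,0.07,0.003,0.001,0.125,0,0.07,0.003,0.001,0.125,0,0.07,0.003,0.001,0.08,0,0.07,0.003,0.001,0.03,0]'

```text
clock: 25.05
position: [0.6321, -0.3618, 0.1519]
ee_rot: [0.732, 0.682, -0.0, -0.001]
ft_force: [1.6, -0.4, 0.9]
grip_width: 0.821
```

```bash
python3 st.py 0.472 -0.173 0.14 20; python3 -c "
from h import *
p,d=snap('scene','17'); crop(p,180,120,400,330,3,'pics/c17.png')"
```

```text
t 25.05 pos [ 0.6321 -0.3618  0.1519] phi 85.94 f [ 1.6 -0.4  0.9] w 70.1 j [ 0.02  0.72  0.72  1.29 -0.46  1.31  0.66]
tool shift [ 0.177  -0.1731  0.0125] twist 1.151
```

View pics/c17.png

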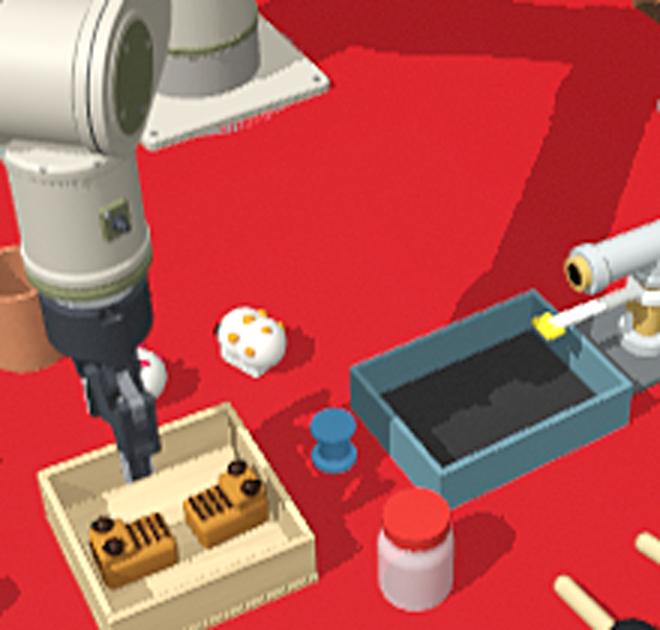

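jog_arm --steps '[0.08,0.02,-0.02,-0.02,0.14,0.08,0.177,-0.173,0,1.15,0.08,0.177,-0.173,0.012,1.15,0.08,0.177,-0.173,0.012,1.15,0.08,0.177,-0.173,0.012,1.15,0.08,0.177,-0.173,0.012,1.15,0.08,0.177,-0.173,0.012,1.15,0.08,0.177,-0.173,0.012,1.15,0.08,0.177,-0.173,0.012,1.15,0.08,0.177,-0.173,0.012,1.15]'

```text
clock: 26.1
position: [0.473, -0.1739, 0.14]
ee_rot: [0.984, 0.176, 0.001, 0.0]
ft_force: [0.6, -0.8, 0.0]
grip_width: 0.936
```

```bash
python3 -c "
from h import *
p,d=snap('scene','18'); crop(p,180,120,400,330,3,'pics/c18.png'); snap('top','18')";python3 obj.py 18; python3 st.py 0.472 -0.173 0.028 20; 
```

```text
top 49 px 436 207 rect [ 0.549 -0.346] [0.028 0.006] 87.6 zmax 0.062 hue [ 19. 144. 140.]
top 235 px 419 239 rect [ 0.452 -0.291] [0.071 0.047] 2.1 zmax 0.062 hue [ 18.  11. 255.]
top 52 px 439 268 rect [ 0.362 -0.344] [0.031 0.02 ] 88.7 zmax 0.064 hue [ 10.  196.5 209. ]
scene 359 px 192 230 rect [ 0.368 -0.331] [0.019 0.058] 11.9 zmax 0.075 hue [ 10. 140. 155.]
scene 370 px 264 234 rect [ 0.472 -0.173] [0.067 0.048] 14.7 zmax 0.058 hue [ 21.   10.  250.5]
scene 395 px 223 245 rect [ 0.454 -0.285] [0.066 0.048] 24.9 zmax 0.059 hue [ 23.  11. 245.]
scene 243 px 223 274 rect [ 0.551 -0.327] [0.065 0.008] 90.0 zmax 0.058 hue [ 20.  90. 186.]
t 26.2 pos [ 0.4729 -0.174   0.1398] phi 20.19 f [-0.5 -0.5 -0.1] w 80.4 j [-0.73  0.29  1.14  1.95 -0.3   1.08 -0.68]
tool shift [-0.0006 -0.0013  0.1118] twist 0.003
```

View pics/c18.png

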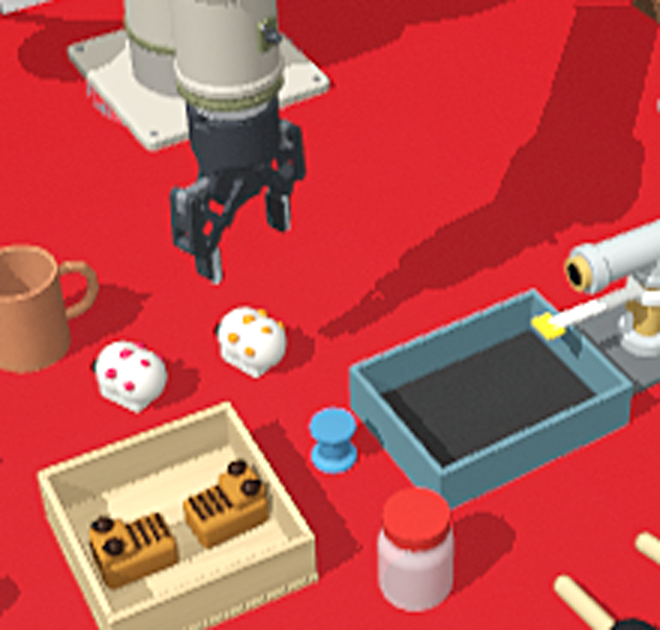

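jog_arm --steps '[0.08,-0.001,-0.001,0.04,0,0.08,-0.001,-0.001,0.08,0,0.08,-0.001,-0.001,0.105,0,0.08,-0.001,-0.001,0.114,0,0.08,-0.001,-0.001,0.114,0,0.04,-0.001,-0.001,0.114,0,0.02,-0.001,-0.001,0.114,0,0.02,-0.001,-0.001,0.114,0,0.02,-0.001,-0.001,0.114,0,0.02,-0.001,-0.001,0.114,0]'

```text
clock: 27.2
position: [0.4725, -0.1732, 0.0272]
ee_rot: [0.985, 0.174, 0.001, -0.0]
ft_force: [-2.9, 1.5, 13.2]
grip_width: 0.533
```

jog_arm --steps '[0.02,0,0,0,0,0.02,0,0,-0.03,0,0.02,0,0,-0.08,0,0.02,0,0,-0.13,0,0.02,0,0,-0.16,0,0.02,0,0,-0.16,0,0.02,0,0,-0.16,0,0.02,0,0,-0.16,0,0.02,0,0,-0.16,0,0.02,0,0,-0.16,0]'

```text
clock: 28.2
position: [0.4709, -0.1732, 0.1848]
ee_rot: [0.985, 0.174, -0.001, 0.0]
ft_force: [-0.7, 0.5, -0.9]
grip_width: 0.535
```

```bash
python3 st.py 0.645 -0.085 0.18 90;python3 -c "
from h import *
p,d=snap('scene','19'); crop(p,180,90,400,300,3,'pics/c19.png')"
```

```text
t 28.2 pos [ 0.4709 -0.1732  0.1848] phi 20.04 f [-0.7  0.5 -0.9] w 45.7 j [-0.83  0.2   1.22  1.91 -0.21  1.17 -0.75]
tool shift [ 0.1937 -0.0232  0.0046] twist -1.221
```

View pics/c19.png

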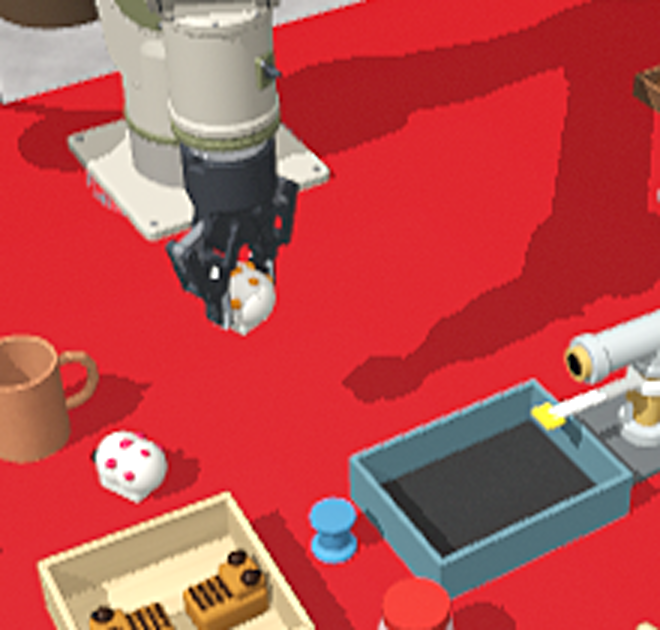

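Skull with orange dots is held. Carry it over the far end of the basin.

jog_arm --steps '[0.02,0.194,-0.023,0.005,-1.22,0.02,0.194,-0.023,0.005,-1.22,0.02,0.194,-0.023,0.005,-1.22,0.02,0.194,-0.023,0.005,-1.22,0.02,0.194,-0.023,0.005,-1.22,0.02,0.194,-0.023,0.005,-1.22,0.02,0.194,-0.023,0.005,-1.22,0.02,0.194,-0.023,0.005,-1.22,0.02,0.194,-0.023,0.005,-1.22,0.02,0.194,-0.023,0.005,-1.22]'

```text
clock: 29.25
position: [0.6456, -0.0851, 0.1801]
ee_rot: [0.709, 0.706, -0.0, -0.0]
ft_force: [0.6, -0.2, -1.2]
grip_width: 0.535
```

```bash
python3 st.py 0.645 -0.085 0.055 90
```

```text
t 29.25 pos [ 0.6456 -0.0851  0.1801] phi 89.76 f [ 0.6 -0.2 -1.2] w 45.7 j [-0.47  0.51  0.74  1.51 -0.36  1.26  0.31]
tool shift [ 1.000e-04 -6.000e-04  1.251e-01] twist -0.004
```

jog_arm --steps '[0.02,0,0,0.04,0,0.02,0,0,0.08,0,0.02,0,0,0.115,0,0.02,0,0,0.128,0,0.02,0,0,0.128,0,0.06,0,0,0.128,0,0.07,0,0,0.128,0,0.07,0,0,0.128,0,0.07,0,0,0.08,0,0.07,0,0,0.03,0]'

```text
clock: 30.25
position: [0.6451, -0.0849, 0.1516]
ee_rot: [0.707, 0.707, -0.001, -0.001]
ft_force: [0.9, -0.5, 1.1]
grip_width: 0.822
```

```bash
python3 st.py 0.454 -0.287 0.14 24; python3 -c "
from h import *
p,d=snap('scene','20'); crop(p,180,120,400,330,3,'pics/c20.png')"
```

```text
t 30.25 pos [ 0.6451 -0.0849  0.1516] phi 89.94 f [ 0.9 -0.5  1.1] w 70.2 j [-0.47  0.54  0.73  1.54 -0.37  1.21  0.32]
tool shift [-0.2023 -0.1908  0.0119] twist 1.151
```

View pics/c20.png

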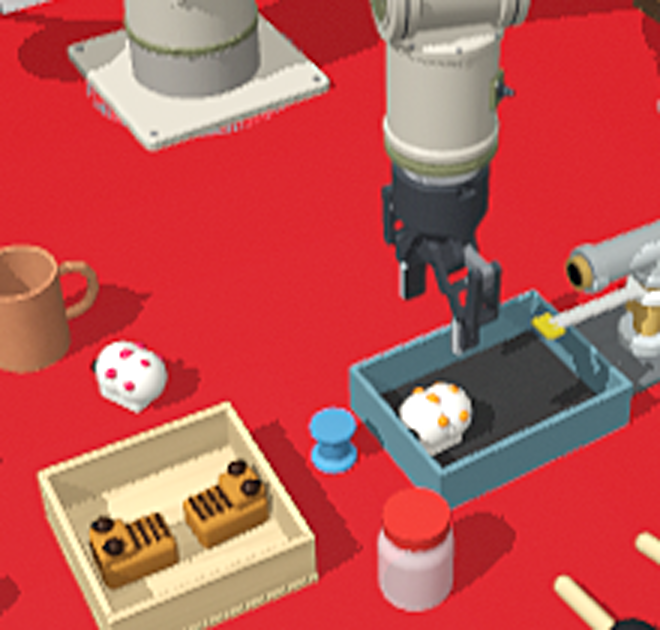

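jog_arm --steps '[0.08,-0.03,-0.03,-0.02,0.14,0.08,-0.202,-0.191,0,1.15,0.08,-0.202,-0.191,0.012,1.15,0.08,-0.202,-0.191,0.012,1.15,0.08,-0.202,-0.191,0.012,1.15,0.08,-0.202,-0.191,0.012,1.15,0.08,-0.202,-0.191,0.012,1.15,0.08,-0.202,-0.191,0.012,1.15,0.08,-0.202,-0.191,0.012,1.15,0.08,-0.202,-0.191,0.012,1.15]'

```text
clock: 31.3
position: [0.455, -0.2868, 0.139]
ee_rot: [0.978, 0.21, 0.0, 0.0]
ft_force: [0.9, 0.7, -0.2]
grip_width: 0.938
```

```bash
python3 -c "
from h import *
p,d=snap('scene','21'); crop(p,180,120,400,330,3,'pics/c21.png'); snap('top','21')";python3 obj.py 21; python3 st.py 0.454 -0.286 0.026 24; 
```

```text
top 121 px 414 207 rect [ 0.551 -0.283] [0.082 0.007] 87.9 zmax 0.061 hue [ 18. 147. 135.]
scene 350 px 192 231 rect [ 0.367 -0.33 ] [0.02  0.058] 12.8 zmax 0.075 hue [ 10. 140. 154.]
scene 395 px 223 246 rect [ 0.458 -0.287] [0.062 0.052] 71.7 zmax 0.058 hue [ 24.  11. 243.]
scene 256 px 226 273 rect [ 0.548 -0.324] [0.072 0.063] 41.8 zmax 0.058 hue [ 20.  90. 185.]
t 31.4 pos [ 0.455  -0.2867  0.1388] phi 24.25 f [0.2 0.1 0.2] w 80.2 j [-0.43  0.4   1.1   1.87 -0.39  1.12 -0.33]
tool shift [-0.0007 -0.001   0.1128] twist 0.004
```

View pics/c21.png

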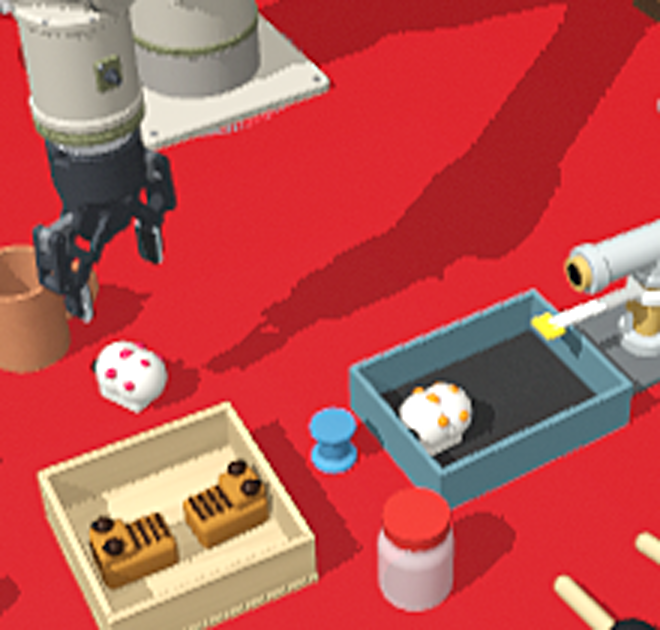

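jog_arm --steps '[0.08,-0.001,-0.001,0.04,0,0.08,-0.001,-0.001,0.08,0,0.08,-0.001,-0.001,0.105,0,0.08,-0.001,-0.001,0.113,0,0.08,-0.001,-0.001,0.113,0,0.04,-0.001,-0.001,0.113,0,0.02,-0.001,-0.001,0.113,0,0.02,-0.001,-0.001,0.113,0,0.02,-0.001,-0.001,0.113,0,0.02,-0.001,-0.001,0.113,0]'

```text
clock: 32.4
position: [0.4543, -0.2865, 0.0272]
ee_rot: [0.978, 0.209, 0.001, 0.0]
ft_force: [-2.7, 1.2, 12.0]
grip_width: 0.537
```

jog_arm --steps '[0.02,0,0,0,0,0.02,0,0,-0.03,0,0.02,0,0,-0.08,0,0.02,0,0,-0.13,0,0.02,0,0,-0.16,0,0.02,0,0,-0.16,0,0.02,0,0,-0.16,0,0.02,0,0,-0.16,0,0.02,0,0,-0.16,0,0.02,0,0,-0.16,0]'

```text
clock: 33.4
position: [0.4529, -0.2862, 0.1848]
ee_rot: [0.978, 0.208, -0.001, -0.0]
ft_force: [-0.3, 0.5, -1.8]
grip_width: 0.539
```

```bash
python3 st.py 0.645 -0.015 0.18 90;python3 -c "
from h import *
p,d=snap('scene','22'); crop(p,180,90,400,300,3,'pics/c22.png')"
```

```text
t 33.4 pos [ 0.4529 -0.2862  0.1848] phi 24.06 f [-0.3  0.5 -1.8] w 46.0 j [-0.49  0.33  1.16  1.82 -0.33  1.2  -0.38]
tool shift [ 0.286  -0.1694  0.0045] twist -1.151
```

View pics/c22.png

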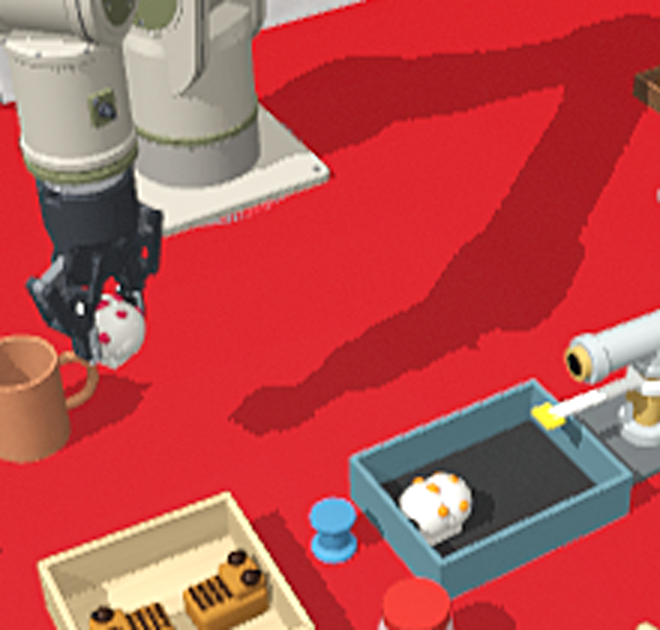

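jog_arm --steps '[0.02,0.285,-0.166,0.005,-1.15,0.02,0.285,-0.166,0.005,-1.15,0.02,0.285,-0.166,0.005,-1.15,0.02,0.285,-0.166,0.005,-1.15,0.02,0.285,-0.166,0.005,-1.15,0.02,0.285,-0.166,0.005,-1.15,0.02,0.285,-0.166,0.005,-1.15,0.02,0.285,-0.166,0.005,-1.15,0.02,0.285,-0.166,0.005,-1.15,0.02,0.285,-0.166,0.005,-1.15]'

```text
clock: 34.45
position: [0.6454, -0.0197, 0.1802]
ee_rot: [0.709, 0.705, -0.0, -0.0]
ft_force: [-0.1, -0.8, -0.9]
grip_width: 0.536
```

```bash
python3 st.py 0.645 -0.018 0.055 90;python3 -c "
from h import *
p,d=snap('scene','23'); crop(p,260,120,440,280,4,'pics/c23.png')
W=cloud('scene',d); m=(W[...,2]>.03)&(W[...,2]<.08)&(abs(W[...,0]-.645)<.06)&(W[...,1]>-.12)&(W[...,1]<.015)
print(W[m].min(0),W[m].max(0),m.sum())"
```

```text
t 34.45 pos [ 0.6454 -0.0197  0.1802] phi 89.7 f [-0.1 -0.8 -0.9] w 45.8 j [-0.59  0.51  0.75  1.52 -0.36  1.26  0.21]
tool shift [ 0.0017 -0.0004  0.1252] twist -0.005
[ 0.62623353 -0.11865766  0.030374  ] [ 0.67357193 -0.05679576  0.06307268] 348
```

View pics/c23.png

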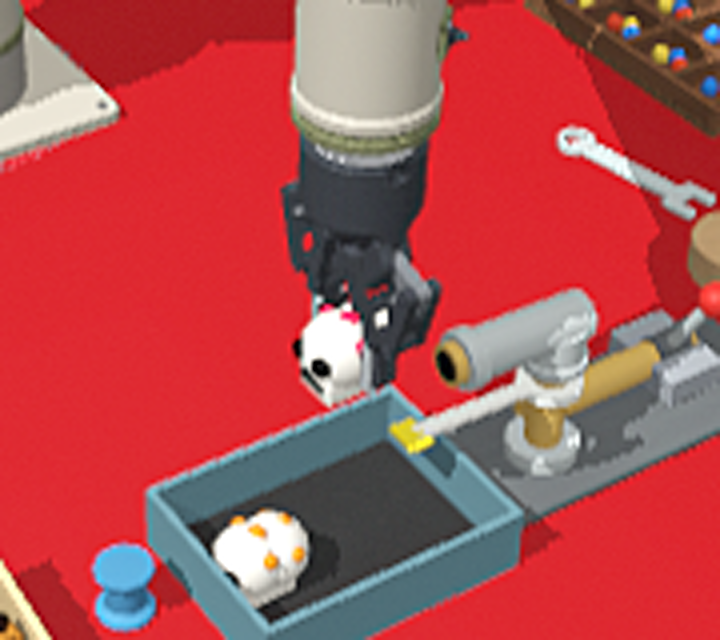

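jog_arm --steps '[0.02,0.001,0,0.04,0,0.02,0.001,0,0.08,0,0.02,0.001,0,0.115,0,0.02,0.001,0,0.13,0,0.02,0.001,0,0.13,0,0.06,0.001,0,0.13,0,0.07,0.001,0,0.13,0,0.07,0.001,0,0.13,0,0.07,0.001,0,0.08,0,0.07,0.001,0,0.03,0]'

```text
clock: 35.5
position: [0.6452, -0.0175, 0.1518]
ee_rot: [0.707, 0.707, -0.001, -0.0]
ft_force: [0.5, 0.3, 0.9]
grip_width: 0.817
```

jog_arm --steps '[0.07,0,0,-0.04,0,0.07,0,0,-0.08,0,0.07,0,-0.05,-0.08,0,0.07,0,-0.1,-0.08,0,0.07,0,-0.15,-0.08,0,0.07,0.05,-0.18,-0.08,0,0.07,0.1,-0.2,-0.08,0,0.07,0.15,-0.2,-0.08,0,0.07,0.2,-0.2,-0.08,0,0.07,0.2,-0.2,-0.08,0]'

```text
clock: 36.5
position: [0.4449, 0.1882, 0.2314]
ee_rot: [0.705, 0.709, 0.001, -0.0]
ft_force: [-0.4, -0.9, -0.1]
grip_width: 0.822
```

```bash
python3 st.py;python3 - <<'E'
from h import *
for n in('scene','top'): 
    p,d=snap(n,'24'); W=cloud(n,d)
    for nm,c,e in(('basin',(.6455,-.0305),(.07,.095)),('crate',(.634,-.327),(.078,.078))):
        m=((W[...,2]>.02)&(W[...,2]<.075)&(abs(W[...,0]-c[0])<e[0]-.006)&(abs(W[...,1]-c[1])<e[1]-.004)).astype(np.uint8)
        nn,L,st,_=cv2.connectedComponentsWithStats(m)
        for i in range(1,nn):
            if st[i,4]>60: q=W[L==i]; print(n,nm,st[i,4],np.round(cv2.minAreaRect(q[:,:2].astype(np.float32))[0],3)-np.array(c),q[:,2].max())
    m=(W[...,2]>.1405)&(W[...,2]<.15)&(abs(W[...,0]-.648)<.04)&(W[...,1]>.085)&(W[...,1]<.165)
    q=W[m]; l=cv2.fitLine(q[:,:2].astype(np.float32),cv2.DIST_HUBER,0,.01,.01).ravel(); print('outlet x',l[2]+(0.0576-l[3])*l[0]/l[1],'mark .644')
    h=cv2.cvtColor(p,cv2.COLOR_RGB2HSV)
    m=((h[...,0]<5)|(h[...,0]>175))&(h[...,1]>150)&(W[...,2]>.07)&(W[...,2]<.16)&(W[...,0]>.5)&(W[...,0]<.72)&(W[...,1]>.22)&(W[...,1]<.32)
    print('ball',m.sum(),W[m].mean(0))
E
```

```text
t 36.5 pos [0.4449 0.1882 0.2314] phi 90.34 f [-0.4 -0.9 -0.1] w 70.2 j [-1.09  0.    0.61  1.88 -0.    1.26 -0.48]
scene basin 745 [ 0.0015 -0.0235] 0.0632572865676125
scene crate 474 [0.004 0.042] 0.06193656490329643
scene crate 493 [ 0.002 -0.038] 0.060714071638172676
outlet x 0.64634097 mark .644
ball 61 [0.67121371 0.27525271 0.10788515]
top basin 587 [ 0.0025 -0.0245] 0.06707573245357903
top crate 284 [0.001 0.041] 0.06641386007534143
top crate 310 [ 0.   -0.04] 0.06478814558761023
outlet x 0.6420498 mark .644
ball 53 [0.66558634 0.27574646 0.11187167]
```

View pics/scene_24.png

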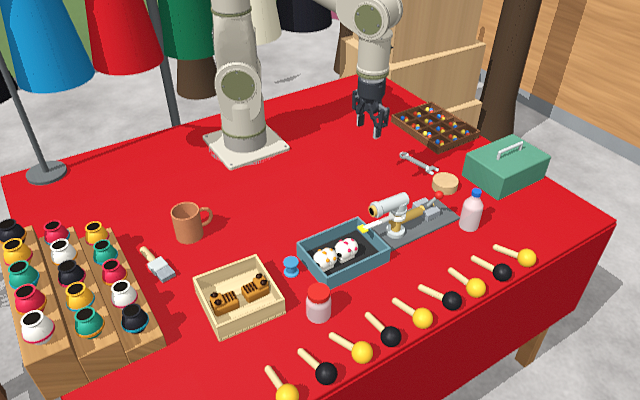

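View pics/top_24.png

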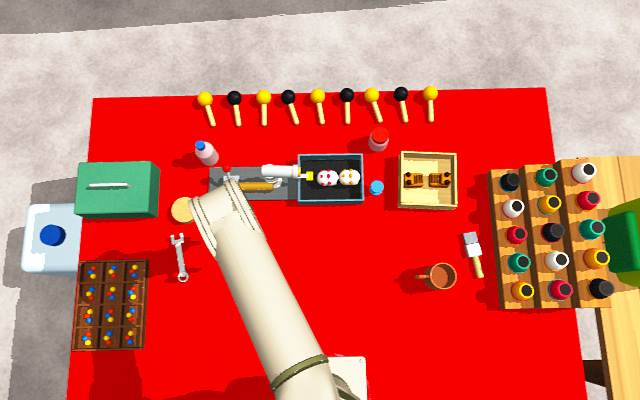

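Both pictures show the two skulls in the basin (scene px about 325,258 and 346,247) and the two frogs in the crate (scene px about 228,297 and 256,287). The cloth is clear, the tap lever is over to shut, and the outlet is above the yellow pointer end. I'm handing in now.

```bash
python3 -c "
from workcell import manip
print(manip.hand_in())"
```

```text
the job is handed in; nothing more can be done
None
```

The job is done and handed in; the robot's clock stood at about 36.6 s of the 210 s. No verdict is reported.

- **Tap:** I pushed the lever over until it met its end stop at about 15 N. Its tip travelled about 75 mm, roughly 0.98 rad, and it was still there at the last look.
- **Elbow:** I screwed it about 4.74 rad clockwise in two grips. At the last look the outlet centre lay about 2 mm from the mark in both views. The top camera put it on one side and the scene camera on the other, so they disagree by about 4 mm, well inside the 12 mm limit.
- **Skulls and frogs:** four pieces were on the cloth, two skulls and two frogs. Both skulls now lie in the basin and both frogs lie upright in the crate, about 40 mm either side of its centre. In the last check the two touching skulls showed up as one blob, so I confirmed them individually only by eye.
- **Bystanders:** they looked unmoved in the pictures; I did not measure them.
- **Arm:** at hand-in it stood clear, with under 1 N on the wrist.

One joint, J3, came within about 0.01 rad of its limit while I picked up the second frog, but its readings stayed in range. I saw no sign of grip slackening or of any piece being knocked aside.

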